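Seat the keyed drive shaft in the pulley hub

ROBOT

A 6-joint arm with a two-finger parallel gripper is mounted at the origin on a cart in front of the work surface, level with it; the furniture and walls round the work are solid. World frame = base frame: x ahead of the robot, y to its left, z up, the work surface at z = 0. Lengths are in m, angles in rad, forces in N, time in s.
With the tool pointing down it reaches from about 0.35 to 0.975 m from the base axis. Payload 17.4 kg.
Tool frame: the origin (TCP) lies on the centre line of the jaws, within the pads' length; the fingertips stand 19 mm ahead of it and the grasp point (between the pads) is the TCP (robot.finger_overhang is the distance from the TCP to the fingertips, in m); z points along the fingers, y is the direction in which the jaws open and shut (so a half turn about z gives the same grasp; the last joint's range is limited). The gripper opens to 85 mm and grips with 20 to 120 N. Pads are 22 mm wide; open, the fingers measure 114 mm over their backs; the gripper's body (76 mm by 85 mm) begins 54 mm behind the grasp point. The pads swing forward as they close: fully open they stand 13 mm farther back than shut.
Start: joints at [-1.228, 0.116, 1.442, -0, 1.584, -0.038], TCP at [0.251, -0.627, 0.216] pointing down, gripper open.
Joint ranges: [-2.83, 2.83], [-0.83, 2.19], [0.07, 2.5], [-1.14, 4.28], [0.01, 3], [-2.97, 2.97]. Speed limits (rad/s): [1.89, 1.89, 2.22, 3.14, 3.14, 3.14].

INTERFACE

Orientations are given as a unit quaternion [w, x, y, z].
In Python, from plant import readout, eyes, job_done, spotter, robot gives the robot as it stands.
- The arm moves only by the tool send_rows, never from a script. Its argument "increments" is a list of rows, each a list of 7 numbers: the shift along the world's x, y, z in cm, then the turn, a rotation vector about the world's x, y, z in degrees, then the opening, from -1 (shut) to 1 (fully open). A call has 1 to 8 rows; each row shifts and turns the commanded pose from where the row before left it; what a row does not reach is not made up. A row lasts 1/8 s, in which the tool goes at most 62.5 mm and 10.7 degrees, less where a joint would pass 70% of its speed; a pose out of reach is approached as far as the arm can. A call with a gripper value outside its range is refused whole. The fingers move at their own pace and stop on an object; "grip_force" is the grip in N (left out, the last holds). Time passes only in rows, so rows that do not move let the fingers close. It gives the time, the measured TCP pose, the force and the opening at its end, in the units of the state.
- readout.get_obs(): the state, without advancing time (a new reading comes with each control period).
- eyes.snapshot(name): name is "scene" or "top" or "wrist"; returns a dict with "image" (384x512x3 uint8, red, green, blue), "fx", "fy", "cx", "cy" (pixels), "position" and "orientation" of the camera in the world; the wrist camera has in their place "T_tool_cam" (4x4, takes a point from camera to tool coordinates, whose origin is the TCP and whose axes are the flange's). Camera axes: x right, y up, looking along -z (the intrinsics and any distortion apply to the point x, -y, -z); pixel columns grow to the right and rows downward; lengths in m; the calibration is good to about 2 mm. The wrist camera is an equidistant fisheye: a pixel r from the principal point sees the ray r / f radians off the axis. A picture is of the moment at which its call begins: read the wrist's pose just before it. There is no depth.
- job_done(): hands the job in, once; it reports no verdict.
Trained networks look in a picture, given as the dict that the camera call returned (one of the last four; its "shot" number tells which), for a name from the list of things; names that differ only in an ending like _2 or _b are one class to them, and where a whole thing is asked for, a point or a joint stands for the part that bears it (a point fixed in the world has none). Each returns a list of dicts, best first, with "score" (0 to 1); they miss things now and then, are a little off and sometimes report something else, mostly with a low value. They report only what shows in the picture. A call takes as long as a camera call. They do not tell look-alikes from the thing itself.
- spotter.cut_out(picture, thing): "region" (384x512 bool, what is visible of it) and "bbox" ([left, top, width, height] in pixels, round what is visible of it).
The state is a dict: "t": time; "joint_positions": joint angles; "joint_vel": joint speeds; "joint_efforts": joint torques, N m; "ee_pos": TCP position; "orientation": TCP orientation; "wrist_force": force on the tool from outside, world axes, zero at the start; "torque": the same for the moment, N m; "gripper_width": opening from 0.0 (shut) to 1.0 (fully open).
Only numpy, scipy, OpenCV 4.12 (cv2) and the standard library are available. Lean on these libraries where they do the work, as an engineer would, in place of code of your own. Each camera call takes 0.05 s, during which the arm holds its last target.

TASK

Take the keyed steel shaft out of its wooden stand and push it nose down into the bore of the grey drive unit's pulley hub, turning it until its key slips into the keyway, then keep pushing until its flange is down flush on the hub. A spring ejector in the bore pushes the shaft out again, so finish while still gripping the shaft by its square head and holding it fully home, ready for the retaining clip: do not let go. Leave the pigment jar, the tape roll and the spring clamp where they are.

Things in the scene. Friction and masses are not known exactly. Their poses are not given: they have to be found in the camera images.
- shaft_head (a point): Grip point of the loose steel shaft (0.2 to 0.4 kg, 96 mm long), which stands upright, nose down, in the wooden stand. On the shaft's axis in its square head, 77 mm above the nose end, 19 mm below the top. z points up the shaft, x from the axis towards the key. The head is 24 x 24 mm, 44 mm tall, its flats square to x and y; below it is the flange.
- shaft: The same shaft; origin at the centre of its nose end, axes as shaft_head. Heights from the nose end: round shaft 26 mm in diameter, first 6 mm tapered from 20 mm so that it centres itself; key from 15 to 46 mm, 7 mm wide, standing out to 18 mm from the axis on the +x side; flange 46 to 52 mm, 48 mm in diameter; head 52 to 96 mm.
- pointer_tip (a point): End of the 8 mm wide pointer on the shaft's flange, 34 mm from the axis, directly over the key and on its side: it shows from above which way the key faces. 28 mm lower than shaft_head.
- hub_mouth (a point): Centre of the bore's mouth in the flat face (60 mm in diameter) of the hub, 75 mm above the bench. z up, x towards the keyway. Bore vertical, twelve-sided, 28.4 mm across. The hub does not turn. Key not lined up: it rests on the face with shaft_head 62 mm above this point; within about 4 degrees it slips in. Fully home: flange on the face, shaft_head 31 mm above this point.
- keyway (a point): Middle of the keyway's open top end in the hub face, 17.5 mm from the bore's axis: a notch 9.5 mm wide in the side of the bore, reaching 21 mm from the axis and running all the way down. The hub stands on a grey drive unit fixed to the bench: base plate 110 x 110 mm, belt pulley 98 mm in diameter, its top 61 mm above the bench.
- ejector (a joint): Brass spring ejector at the bottom of the bore: 0 when up (its top 34 mm below the mouth), grows as it is pushed down (m), 0.012 with the shaft fully home. It pushes up with 4 N at 0 and 10 N at 0.012, enough to lift the shaft if it is let go.
- stand: Fixed wooden stand, 90 x 90 x 40 mm, origin at the centre of its underside, z up. The shaft's nose stands 14 mm deep in a round 28 mm hole at its centre; lift it straight up by more than 20 mm to free it. The stand and the drive unit may each be on the left or on the right.
- jar: Bystander: dark pigment jar with a black lid, 49 mm in diameter, 71 mm tall; origin at the centre of its underside. Leave alone.
- roll: Bystander: white tape roll lying flat, 110 mm in diameter, 34 mm tall; origin at the centre of its underside. Leave alone.
- clamp: Bystander: black spring clamp with yellow handles, 70 x 120 x 24 mm; origin at the centre of its underside. Leave alone.
Things that resemble listed ones, but are neither listed nor needed, are in the scene too. Leave any green look-alike of the stand alone.

How it is judged:
By the outcome, as a careful person would: the job done as asked, in the order asked, and still so for the second after the job is handed in, while the arm keeps its last pose, push and grip.
It also fails if it takes over 42 s, if anything falls off the work surface, if the arm or the gripper's body presses on something with over 40 N, if the wrist force passes 120 N, or if a joint passes its speed limit or range.

## Working session

There is one attempt and no reset: what is moved stays moved. The work goes in short steps, Python scripts to look and compute and a tool call to move; the robot and the scene stay as the last step left them, time stands still between calls to the robot, and variables do not carry over. Pictures are saved under pics/ and viewed, and the job is handed in when it is done.

Besides the shell and the picture viewer there is one more tool, called after "Call:" as name(argument=value, ...) on one line, values as JSON. send_rows: Moves the arm, as the interface text tells. Its arguments: {"type":"object","properties":{"increments":{"type":"array","items":{"type":"array","items":{"type":"number"}}},"grip_force":{"type":"number"}},"required":["increments"]}

```bash
mkdir -p pics; ls
cat > h.py <<'E'
import numpy as np, cv2
from scipy.spatial.transform import Rotation as R
from plant import readout, eyes, job_done, spotter, robot
def Rq(q): return R.from_quat([q[1],q[2],q[3],q[0]])
def save(s,n): cv2.imwrite('pics/'+n+'.png',cv2.cvtColor(s['image'],cv2.COLOR_RGB2BGR))
def ray(s,u,v):
    x=(u-s['cx'])/s['fx'];y=(v-s['cy'])/s['fy']
    return np.array(s['position']),Rq(s['orientation']).apply([x,-y,-1.0])
def onz(s,u,v,z):
    p,d=ray(s,u,v); return p+d*(z-p[2])/d[2]
def proj(s,P):
    c=Rq(s['orientation']).inv().apply(np.array(P)-s['position'])
    return s['cx']+s['fx']*c[0]/-c[2], s['cy']+s['fy']*(-c[1])/-c[2]
E
python3 - <<'E'
from h import *
o=readout.get_obs(); print(o)
for n in ['scene','top']:
    s=eyes.snapshot(n); save(s,n+'0'); print({k:v for k,v in s.items() if k!='image'})
    for t in ['shaft','stand','hub_mouth','jar','roll','clamp','pointer_tip','keyway','ejector','shaft_head']:
        try: print(n,t,[(round(r['score'],2),r['bbox']) for r in spotter.cut_out(s,t)])
        except Exception as e: print(t,e)
s=eyes.snapshot('wrist'); save(s,'wrist0'); print({k:v for k,v in s.items() if k!='image'})
print(readout.get_obs()['t'])
E
```

```text
pics
{'t': 0.0, 'joint_positions': array([-1.22779284e+00,  1.16516910e-01,  1.44225546e+00, -1.40663663e-05,
        1.58397197e+00, -3.78219019e-02]), 'joint_vel': array([ 3.66600351e-05,  2.43992480e-04, -6.72236540e-04,  5.72057869e-04,
        9.91528989e-04, -9.47839994e-04]), 'joint_efforts': array([-1.81075335e-03, -7.31972480e+01, -6.32477188e+01, -1.34626421e-04,
        6.26821551e-03,  1.81912043e-05]), 'ee_pos': array([ 0.25079722, -0.62646905,  0.21484741]), 'orientation': array([-5.68084020e-04,  9.81926064e-01,  1.89264028e-01, -9.44788017e-05]), 'wrist_force': array([0.77070764, 0.53765239, 0.15779407]), 'torque': array([ 0.01800892,  0.00373639, -0.01744429]), 'gripper_width': 1.0007223931037896}
{'fx': 422.09193549314404, 'fy': 422.09193549314404, 'cx': 259.1392810779124, 'cy': 198.48737605515055, 'position': array([ 0.96802627, -1.11269336,  0.63410132]), 'orientation': array([0.83026514, 0.52825194, 0.0918279 , 0.15224099]), 'shot': 1}
scene shaft [(0.61, [212.5, 201.0, 16.9, 29.9]), (0.46, [266.2, 172.6, 33.0, 28.9])]
scene stand [(0.77, [136.3, 228.5, 43.8, 34.
[... 1064 characters left out ...]
 43.4, 41.0])]
top clamp [(0.8, [142.9, 131.2, 40.0, 24.6])]
top pointer_tip [(0.82, [306.0, 203.6, 23.3, 21.6])]
top keyway [(0.76, [138.1, 173.8, 50.1, 54.2])]
top ejector [(0.6, [306.8, 203.5, 22.4, 20.1])]
top shaft_head []
{'fx': 297.3186396354542, 'fy': 297.3186396354542, 'cx': 250.598553169745, 'cy': 192.12295976174315, 'T_tool_cam': array([[-3.07755758e-04,  9.52700893e-01,  3.03909385e-01,
         7.83904414e-02],
       [ 9.99999427e-01,  6.04860985e-04, -8.83473930e-04,
         3.33835913e-04],
       [-1.02550933e-03,  3.03908939e-01, -9.52700533e-01,
        -1.58236191e-01],
       [ 0.00000000e+00,  0.00000000e+00,  0.00000000e+00,
         1.00000000e+00]]), 'shot': 3}
1.15
```

Run:
```python
import cv2
a=cv2.imread('pics/top0.png'); cv2.imwrite('pics/top0c.png',cv2.resize(a[90:310,120:400],None,fx=2.7,fy=2.7,interpolation=cv2.INTER_CUBIC))
a=cv2.imread('pics/scene0.png'); cv2.imwrite('pics/scene0c.png',cv2.resize(a[150:280,120:350],None,fx=3.4,fy=3.4,interpolation=cv2.INTER_CUBIC))
```

```text
(no output)
```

View pics/top0c.png

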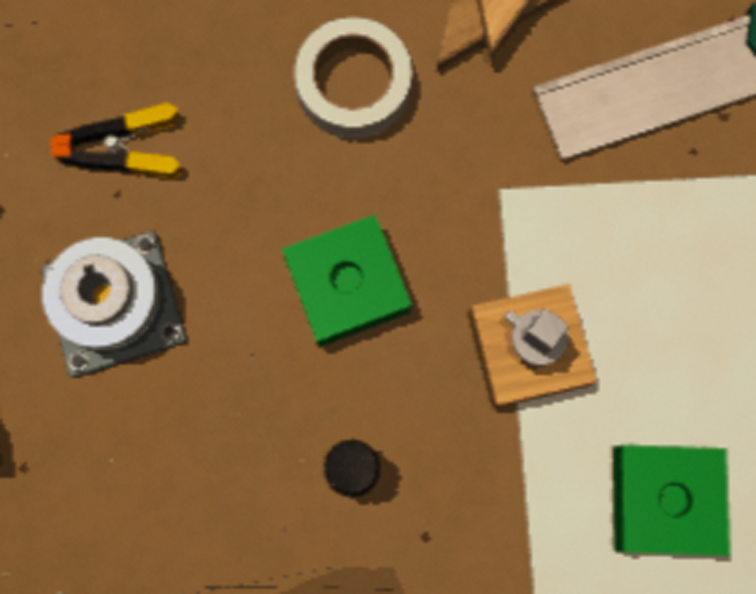

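View pics/scene0c.png

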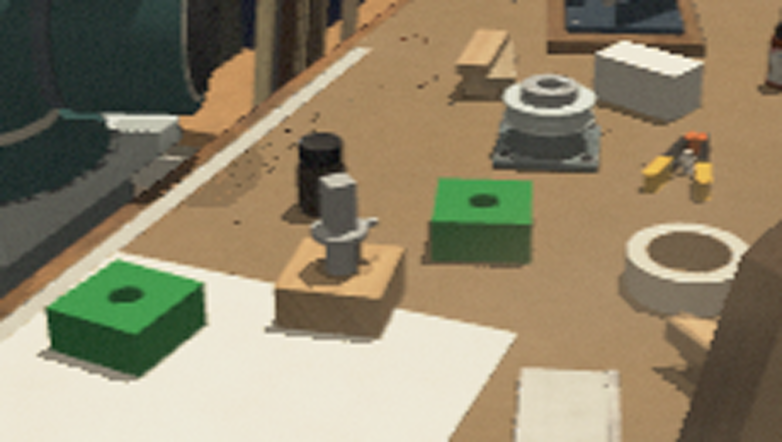

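View pics/top0.png

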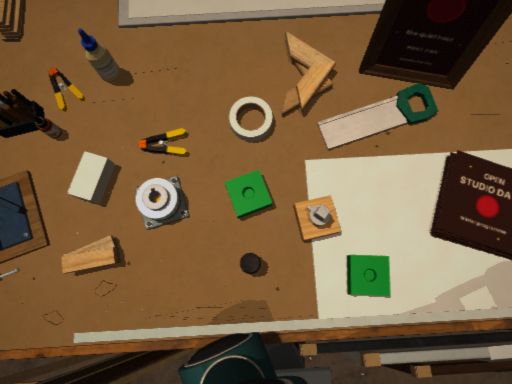

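Run:
```python
from h import *
s=eyes.snapshot('top')
c=lambda u,v:(120+u/2.7,90+v/2.7)
for n,u,v,z in [('stand c',534,346,.04),('headtop',549,331,.122),('flange',541,338,.078),('ptip',510,317,.075),('hub',96,288,.075),('keyway',90,269,.075),('jar',352,467,.071),('roll',353,78,.034),('clamp',120,140,.02)]:
    print(n,onz(s,*c(u,v),z)[:2].round(4))
```

```text
stand c [ 0.4933 -0.1561]
headtop [ 0.4932 -0.1558]
flange [ 0.4944 -0.1564]
ptip [ 0.5143 -0.1321]
hub [0.5592 0.2196]
keyway [0.5761 0.2247]
jar [0.3964 0.0089]
roll [ 0.7559 -0.0102]
clamp [0.7117 0.2108]
```

Call:
send_rows(increments=[[2.4, 4.7, 0.3, 0, 0, 2.8, 1], [2.4, 4.7, 0.3, 0, 0, 2.8, 1], [2.4, 4.7, 0.3, 0, 0, 2.8, 1], [2.4, 4.7, 0.3, 0, 0, 2.8, 1], [2.4, 4.7, 0.3, 0, 0, 2.8, 1], [2.4, 4.7, 0.3, 0, 0, 2.8, 1], [2.4, 4.7, 0.3, 0, 0, 2.8, 1], [2.4, 4.7, 0, 0, 0, 2.8, 1]], grip_force=60)

```text
t: 2.2
ee_pos: [0.4434, -0.2491, 0.2371]
orientation: [0.0, 0.926, 0.377, 0.0]
wrist_force: [0.1, -0.4, 0.2]
gripper_width: 0.999
```

Call:
send_rows(increments=[[2.4, 4.7, 0, 0, 0, 2.8, 1], [2.4, 4.7, 0, 0, 0, 2.8, 1], [0, 0, 0, 0, 0, 0, 1]])

```text
t: 2.58
ee_pos: [0.4919, -0.154, 0.2367]
orientation: [-0.0, 0.906, 0.423, 0.0]
wrist_force: [0.8, -0.7, -0.4]
gripper_width: 0.999
```

```bash
cat >> h.py <<'E'
def wray(s,o,u,v):
    x=(u-s['cx'])/s['fx'];y=(v-s['cy'])/s['fy'];r=np.hypot(x,y)
    d=np.array([np.sin(r)*x/max(r,1e-9),-np.sin(r)*y/max(r,1e-9),-np.cos(r)])
    T=np.array(s['T_tool_cam']);Q=Rq(o['orientation'])
    return np.array(o['ee_pos'])+Q.apply(T[:3,3]),Q.apply(T[:3,:3]@d)
def wonz(s,o,u,v,z):
    p,d=wray(s,o,u,v); return p+d*(z-p[2])/d[2]
def wproj(s,o,P):
    T=np.array(s['T_tool_cam'])
    t=Rq(o['orientation']).inv().apply(np.array(P)-o['ee_pos'])
    c=T[:3,:3].T@(t-T[:3,3]); th=np.arctan2(np.hypot(c[0],c[1]),-c[2]);n=np.hypot(c[0],c[1])
    return s['cx']+s['fx']*th*c[0]/n, s['cy']-s['fy']*th*c[1]/n
def yaw(o):
    y=Rq(o['orientation']).apply([0,1,0]); return np.degrees(np.arctan2(y[1],y[0]))
def wsnap(n):
    import pickle
    o=readout.get_obs(); s=eyes.snapshot('wrist'); save(s,n); pickle.dump((o,s),open(n+'.pkl','wb')); return o,s
E
python3 - <<'E'
from h import *
o,s=wsnap('w1'); print(o['t'],o['ee_pos'],yaw(o),o['joint_positions'],o['wrist_force'])
a=cv2.imread('pics/w1.png');cv2.imwrite('pics/w1b.png',cv2.resize(a,(800,600),interpolation=cv2.INTER_CUBIC))
E
```

```text
2.575 [ 0.49186556 -0.15402189  0.23666728] -39.92115290466212 [-3.53220888e-01 -2.40428045e-01  1.74794328e+00  4.39122480e-04
  1.63395980e+00  3.43562424e-01] [ 0.8112861  -0.71192905 -0.43768162]
```

View pics/w1b.png

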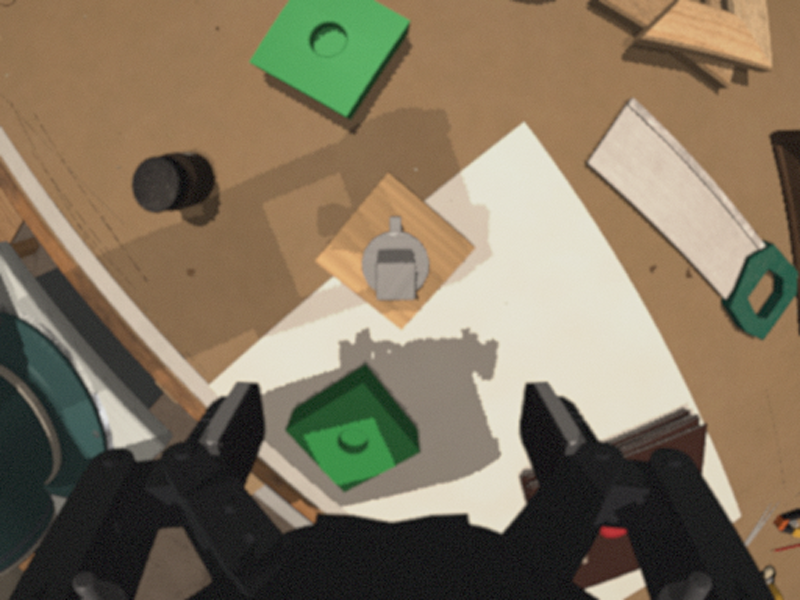

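Run:
```python
import cv2
a=cv2.imread('pics/w1.png');cv2.imwrite('pics/w1c.png',cv2.resize(a[130:200,220:290],None,fx=8,fy=8,interpolation=cv2.INTER_CUBIC))
```

```text
(no output)
```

View pics/w1c.png

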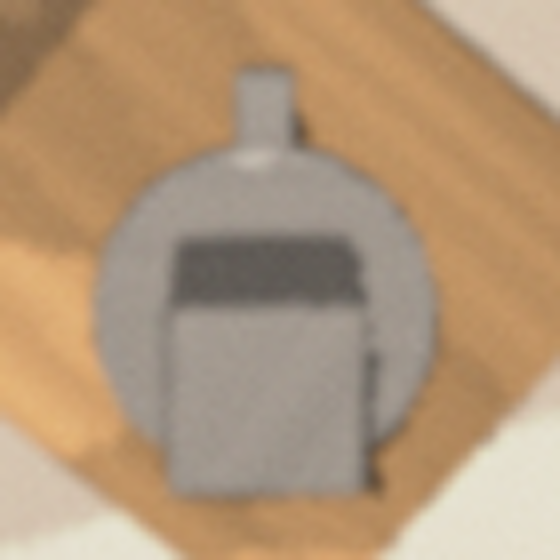

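Run:
```python
from h import *
import pickle
o,s=pickle.load(open('w1.pkl','rb'))
f=lambda u,v,z: wonz(s,o,220+(u-3.5)/8,130+(v-3.5)/8,z)[:2]
c=[f(u,v,.122) for u,v in [(170,306),(363,306),(370,494),(171,495)]]
print('head',np.mean(c,0)); 
e=[np.degrees(np.arctan2(*(c[i]-c[j])[::-1])) for i,j in [(0,3),(1,2),(1,0),(2,3)]]; print(e,[np.linalg.norm(c[i]-c[j]) for i,j in [(0,3),(1,2),(1,0),(2,3)]])
fl=(f(95,318,.078)+f(437,318,.078))/2; pt=f(267,70,.078); print(fl,pt,np.degrees(np.arctan2(*(pt-np.mean(c,0))[::-1])),np.linalg.norm(pt-fl),np.linalg.norm(f(95,318,.078)-f(437,318,.078)))
```

```text
head [ 0.49650771 -0.15346454]
[np.float64(49.834230721079024), np.float64(52.90939172148451), np.float64(-39.92353935489366), np.float64(-39.64863866991645)] [np.float64(0.02333010618049353), np.float64(0.02324331644481353), np.float64(0.02271840917855616), np.float64(0.023966091400365618)]
[ 0.49643271 -0.1536403 ] [ 0.51839194 -0.12751299] 49.85996905176716 0.03412981037342665 0.04686251285715923
```

Call:
send_rows(increments=[[0.4, 0, -4, 0, 0, 0, 1], [0, 0, -4, 0, 0, 0, 1], [0, 0, -3.5, 0, 0, 0, 1], [0, 0, -1.8, 0, 0, 0, 1], [0, 0, 0, 0, 0, 0, -1], [0, 0, 0, 0, 0, 0, -1], [0, 0, 0, 0, 0, 0, -1], [0, 0, 0, 0, 0, 0, -1]], grip_force=60)

```text
t: 3.62
ee_pos: [0.4955, -0.1569, 0.105]
orientation: [0.001, 0.907, 0.421, 0.001]
wrist_force: [-0.3, -0.4, 5.7]
gripper_width: 0.237
```

Run:
```python
from h import *
o,s=wsnap('w2'); print(o)
```

```text
{'t': 3.625, 'joint_positions': array([-3.55738537e-01, -1.76632036e-01,  1.90836634e+00, -1.16386784e-05,
        1.40776342e+00,  3.45571864e-01]), 'joint_vel': array([ 2.56828595e-03,  9.80976046e-04,  1.05986897e-04,  1.32697452e-03,
       -1.01284700e-03,  4.52908433e-07]), 'joint_efforts': array([-5.22524142e-02, -4.21108460e+01, -5.66640615e+01,  1.99598208e-02,
       -1.13866820e-01, -9.02495929e-03]), 'ee_pos': array([ 0.4954825 , -0.15689477,  0.1050007 ]), 'orientation': array([7.48467998e-04, 9.06977438e-01, 4.21177908e-01, 7.32815911e-04]), 'wrist_force': array([-0.27618442, -0.39870593,  5.74538633]), 'torque': array([0.0103941 , 0.06242079, 0.00278589]), 'gripper_width': 0.236590968718823}
```

View pics/w2.png

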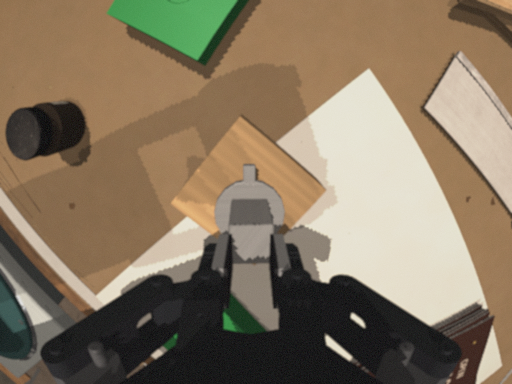

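Call:
send_rows(increments=[[0, 0, 1, 0, 0, 0, -1], [0, 0, 4, 0, 0, 0, -1], [0, 0, 4, 0, 0, 0, -1], [0, 4.4, 1.5, 0, 0, -4, -1], [0, 4.4, 0, 0, 0, -4, -1], [0, 4.4, 0, 0, 0, -4, -1], [0, 4.4, 0, 0, 0, -4, -1], [0, 4.4, 0, 0, 0, -4, -1]], grip_force=100)

```text
t: 4.68
ee_pos: [0.4947, 0.0648, 0.2096]
orientation: [0.0, 0.967, 0.256, 0.0]
wrist_force: [0.1, 0.3, -0.6]
gripper_width: -0.002
```

Call:
send_rows(increments=[[0, 4.4, 0, 0, 0, -4, -1], [0, 4.4, 0, 0, 0, -4, -1], [0, 4.4, 0, 0, 0, -4, -1], [0, 0, 0, 0, 0, 0, -1], [0, 0, 0, 0, 0, 0, -1]])

```text
t: 5.3
ee_pos: [0.4949, 0.1951, 0.2091]
orientation: [0.0, 0.988, 0.155, 0.0]
wrist_force: [-1.0, -0.8, 0.8]
gripper_width: 0.004
```

Run:
```python
from h import *
o,s=wsnap('w3'); print(o['t'],o['ee_pos'],yaw(o),o['wrist_force'],o['torque'],o['gripper_width'])
a=cv2.imread('pics/w3.png');cv2.imwrite('pics/w3b.png',cv2.resize(a,(800,600),interpolation=cv2.INTER_CUBIC))
s=eyes.snapshot('top'); save(s,'top3')
a=cv2.imread('pics/top3.png'); cv2.imwrite('pics/top3c.png',cv2.resize(a[140:260,110:260],None,fx=5,fy=5,interpolation=cv2.INTER_CUBIC))
```

```text
5.3 [0.49485526 0.19512228 0.20905286] -72.11629490578682 [-1.02348144 -0.8361706   0.82184444] [-0.01074804  0.00744409  0.06374226] 0.004438086298298133
```

View pics/w3b.png

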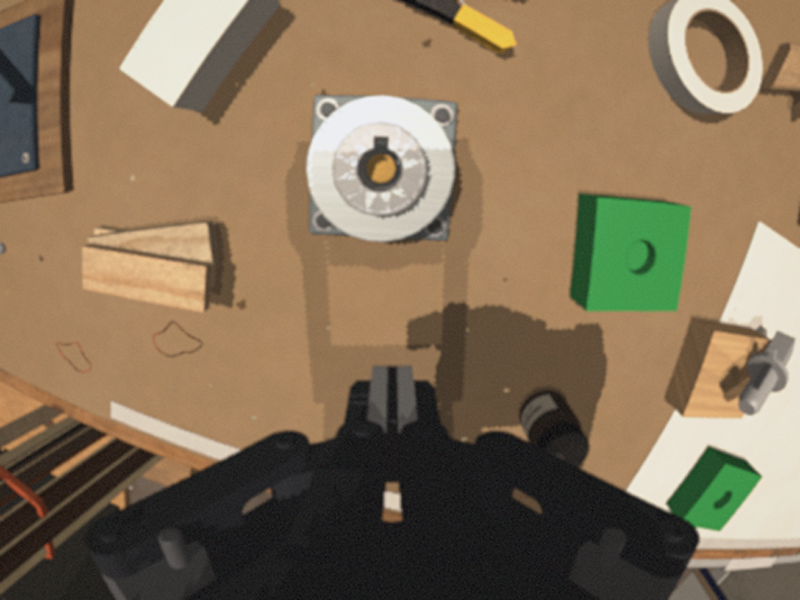

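View pics/top3c.png

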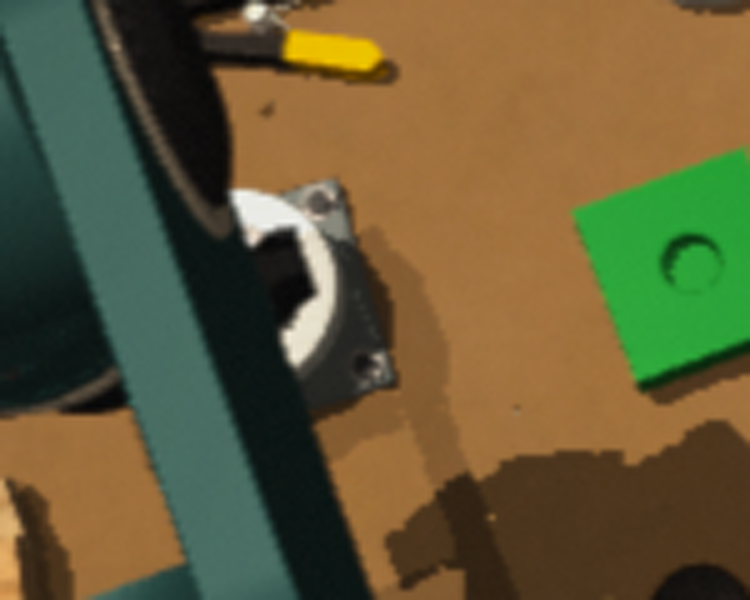

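Run:
```python
import cv2
a=cv2.imread('pics/w3.png');cv2.imwrite('pics/w3c.png',cv2.resize(a[70:150,205:285],None,fx=7,fy=7,interpolation=cv2.INTER_CUBIC))
cv2.imwrite('pics/w3d.png',cv2.resize(a[190:290,420:512],None,fx=6,fy=6,interpolation=cv2.INTER_CUBIC))
cv2.imwrite('pics/w2d.png',cv2.resize(cv2.imread('pics/w2.png')[150:350,150:350],None,fx=3,fy=3,interpolation=cv2.INTER_CUBIC))
```

```text
(no output)
```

View pics/w3c.png

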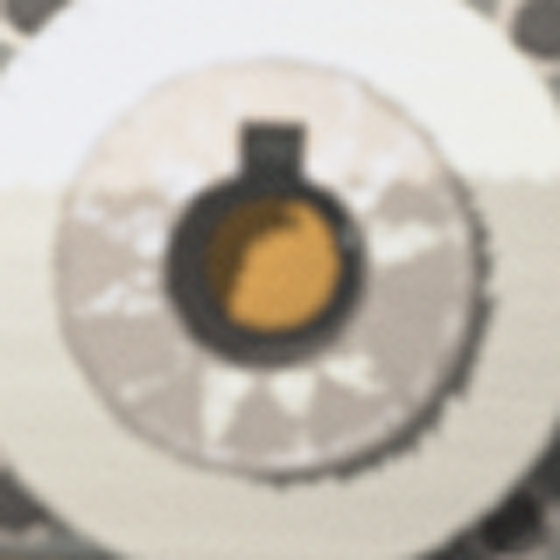

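View pics/w3d.png

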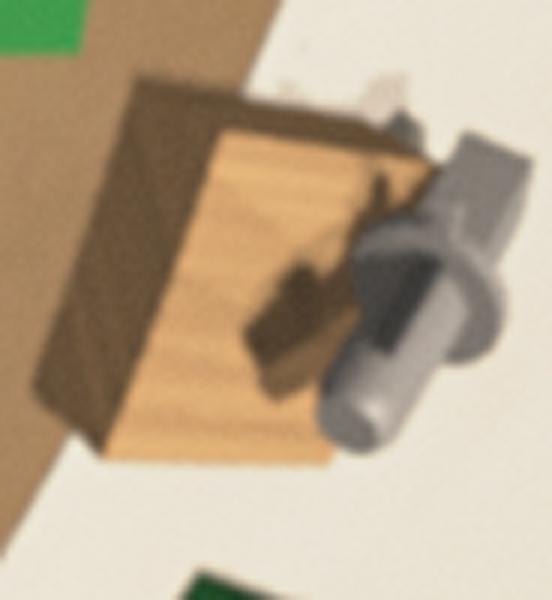

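View pics/w2d.png

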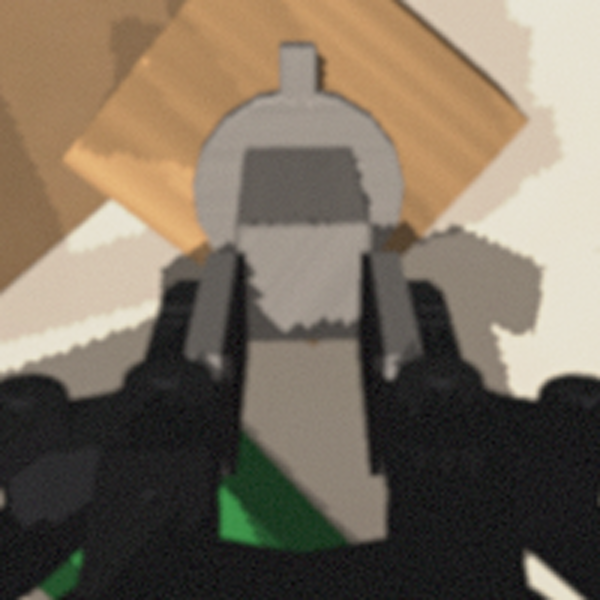

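Run:
```python
from h import *
import pickle
o,s=pickle.load(open('w2.pkl','rb'))
print(wproj(s,o,[.4955,-.1569,.086]),wproj(s,o,[.4955,-.1569,.105]),wproj(s,o,[.4965,-.1535,.122]),'crop coords:')
for P in ([.4955,-.1569,.086],[.4955,-.1569,.105],[.4965,-.1535,.122]):
    u,v=wproj(s,o,P); print((u-150)*3,(v-150)*3)
o,s=wsnap('w4'); print(o['t'])
a=cv2.imread('pics/w4.png')
cv2.imwrite('pics/w4d.png',cv2.resize(a[190:290,420:512],None,fx=6,fy=6,interpolation=cv2.INTER_CUBIC))
s=eyes.snapshot('scene'); save(s,'scene4')
a=cv2.imread('pics/scene4.png'); cv2.imwrite('pics/scene4c.png',cv2.resize(a[150:280,120:350],None,fx=3.4,fy=3.4,interpolation=cv2.INTER_CUBIC))
```

```text
(np.float64(249.45694140642019), np.float64(223.67068638213715)) (np.float64(249.43057249624897), np.float64(236.5701074187034)) (np.float64(246.71866351547268), np.float64(245.14357596662774)) crop coords:
298.37082421926056 221.01205914641145
298.29171748874694 259.7103222561102
290.155990546418 285.4307278998832
5.4
```

View pics/w4d.png

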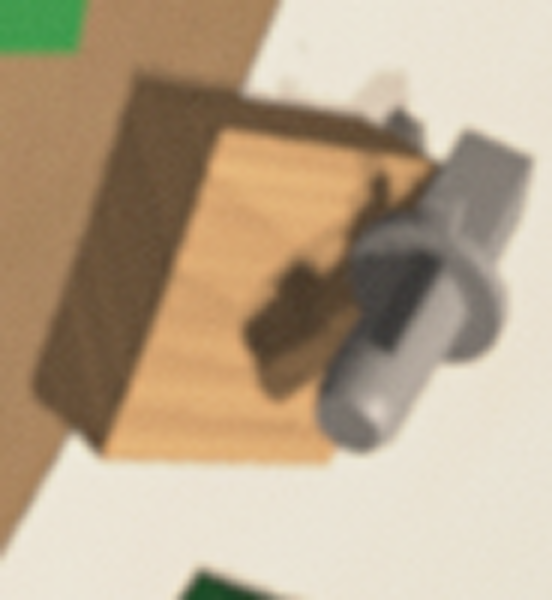

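View pics/scene4c.png

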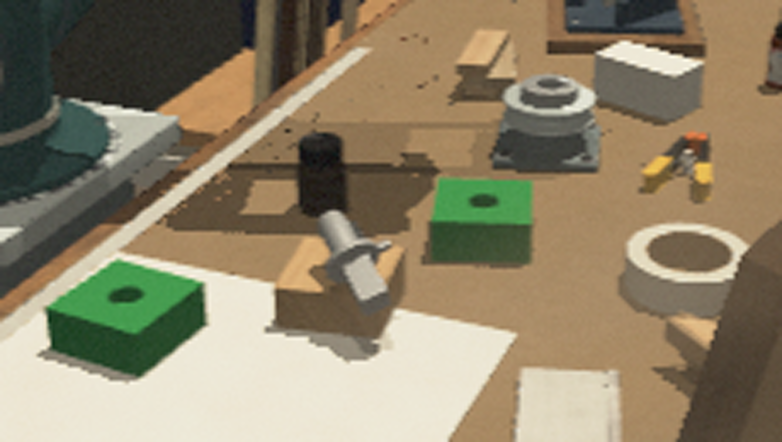

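```bash
python3 - <<'E'
from h import *
import pickle
print(robot.finger_overhang, [a for a in dir(robot) if a[0]!='_'])
o,s=pickle.load(open('w3.pkl','rb'))
Q=Rq(o['orientation'])
for x in (.011,0,-.011):
  for d in (.019,.01,0,-.01,-.02): print(x,d,np.round(np.array(wproj(s,o,o['ee_pos']+Q.apply([x,0.004,d])))*800/512))
E
python3 -c "
import cv2
a=cv2.imread('pics/w3.png');cv2.imwrite('pics/w3e.png',cv2.resize(a[220:300,200:300],None,fx=7,fy=7,interpolation=cv2.INTER_CUBIC))"
```

```text
0.019 ['Unreachable', 'finger_overhang']
0.011 0.019 [400. 326.]
0.011 0.01 [401. 334.]
0.011 0 [401. 344.]
0.011 -0.01 [402. 355.]
0.011 -0.02 [402. 368.]
0 0.019 [400. 350.]
0 0.01 [400. 359.]
0 0 [401. 370.]
0 -0.01 [402. 383.]
0 -0.02 [402. 396.]
-0.011 0.019 [400. 374.]
-0.011 0.01 [400. 384.]
-0.011 0 [401. 396.]
-0.011 -0.01 [401. 409.]
-0.011 -0.02 [402. 423.]
```

View pics/w3e.png

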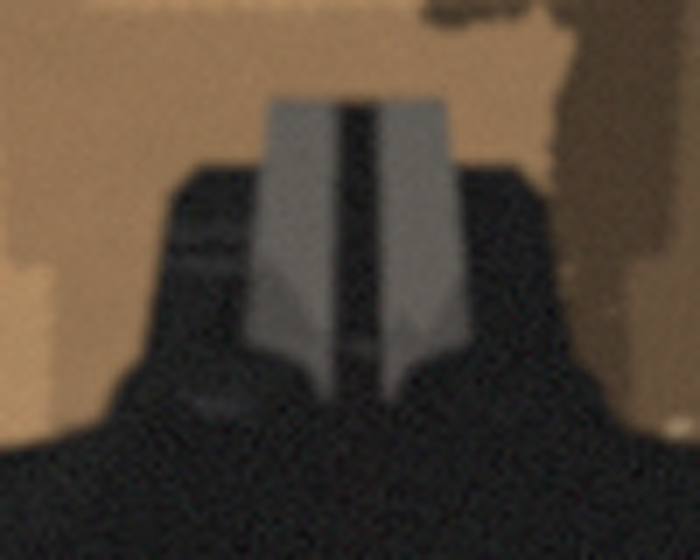

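Run:
```python
from h import *
import pickle
a=cv2.imread('pics/w1.png');cv2.imwrite('pics/w1e.png',cv2.resize(a[230:384,90:420],None,fx=2.4,fy=2.4,interpolation=cv2.INTER_CUBIC))
o,s=pickle.load(open('w1.pkl','rb'))
Q=Rq(o['orientation'])
for x in (.011,0,-.011):
  for d in (.019,.006,-.013,-.03): print(x,d,*[((np.array(wproj(s,o,o['ee_pos']+Q.apply([x,y,d])))-[90,230])*2.4).round() for y in (.0425,-.0425)])
```

```text
0.011 0.019 [540. -54.] [225. -54.]
0.011 0.006 [551. -36.] [215. -36.]
0.011 -0.013 [568.  -5.] [197.  -4.]
0.011 -0.03 [587.  29.] [177.  29.]
0 0.019 [537. -16.] [228. -16.]
0 0.006 [547.   4.] [218.   4.]
0 -0.013 [564.  38.] [202.  38.]
0 -0.03 [581.  75.] [184.  75.]
-0.011 0.019 [534.  19.] [232.  19.]
-0.011 0.006 [543.  41.] [222.  41.]
-0.011 -0.013 [559.  78.] [207.  78.]
-0.011 -0.03 [575. 117.] [190. 117.]
```

View pics/w1e.png

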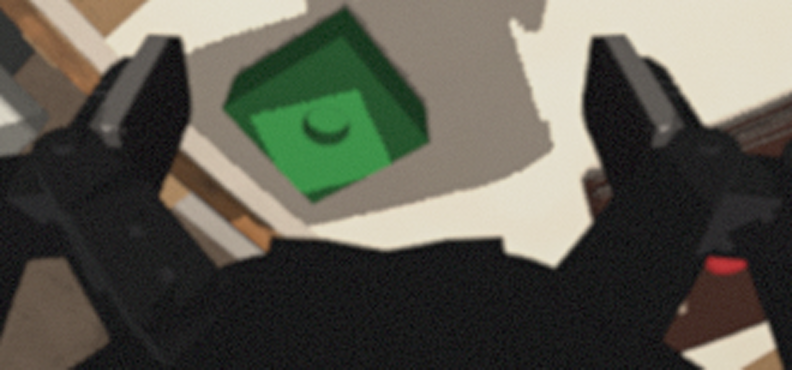

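Call:
send_rows(increments=[[-1, -4.6, 0.5, 0, 0, 0, 1], [-1, -4.6, 0.5, 0, 0, 0, 1], [-1, -4.6, 0.5, 0, 0, 0, 1], [-1, -4.6, 0.5, 0, 0, 0, 1], [-1, -4.6, 0.5, 0, 0, 0, 1], [-1, -4.6, 0.5, 0, 0, 0, 1], [-1, -4.6, 0.5, 0, 0, 0, 1], [-1, -4.6, 0.5, 0, 0, 0, 1]])

```text
t: 6.5
ee_pos: [0.4139, -0.1746, 0.2491]
orientation: [0.0, 0.988, 0.154, 0.0]
wrist_force: [0.3, -0.2, 0.5]
gripper_width: 1.001
```

Run:
```python
from h import *
import pickle
o,s=wsnap('w5'); print(o['t'],o['ee_pos'],yaw(o))
a=cv2.imread('pics/w5.png');cv2.imwrite('pics/w5b.png',cv2.resize(a,(800,600),interpolation=cv2.INTER_CUBIC))
for n in('top','scene'):
    s=eyes.snapshot(n); save(s,n+'5'); pickle.dump(s,open(n+'5.pkl','wb'))
a=cv2.imread('pics/top5.png'); cv2.imwrite('pics/top5c.png',cv2.resize(a[170:260,280:370],None,fx=6,fy=6,interpolation=cv2.INTER_CUBIC))
a=cv2.imread('pics/scene5.png'); cv2.imwrite('pics/scene5c.png',cv2.resize(a[195:265,180:270],None,fx=8,fy=8,interpolation=cv2.INTER_CUBIC))
```

```text
6.5 [ 0.41391851 -0.17457244  0.24907828] -72.23142183077778
```

View pics/w5b.png

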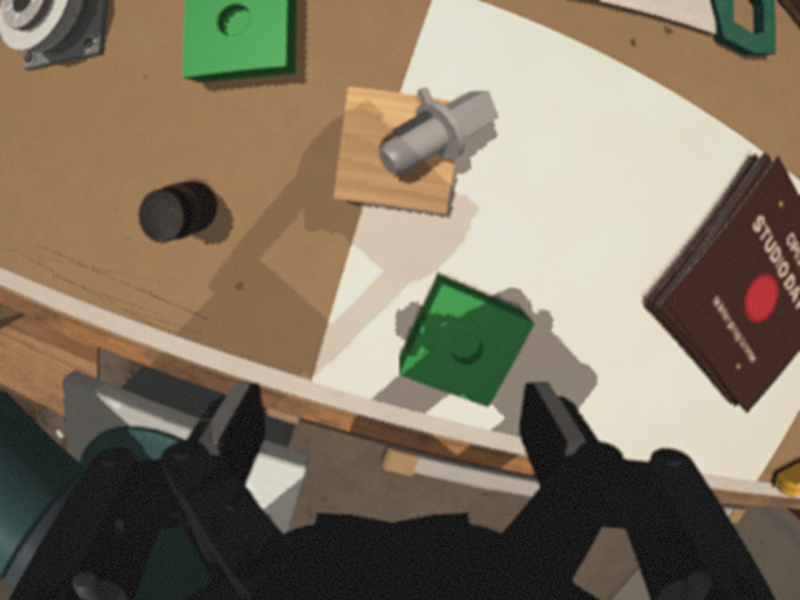

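View pics/top5c.png

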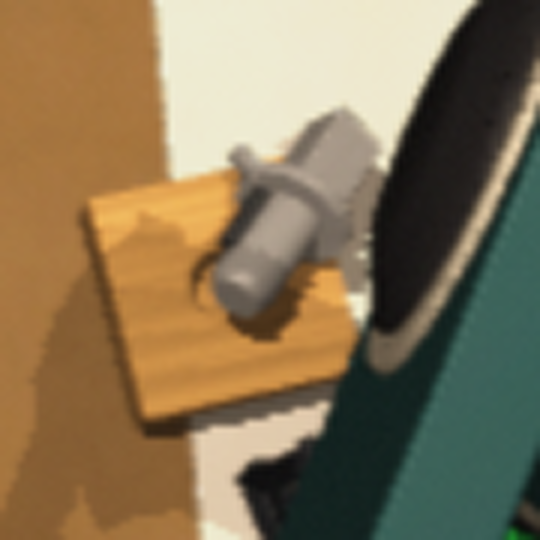

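View pics/scene5c.png

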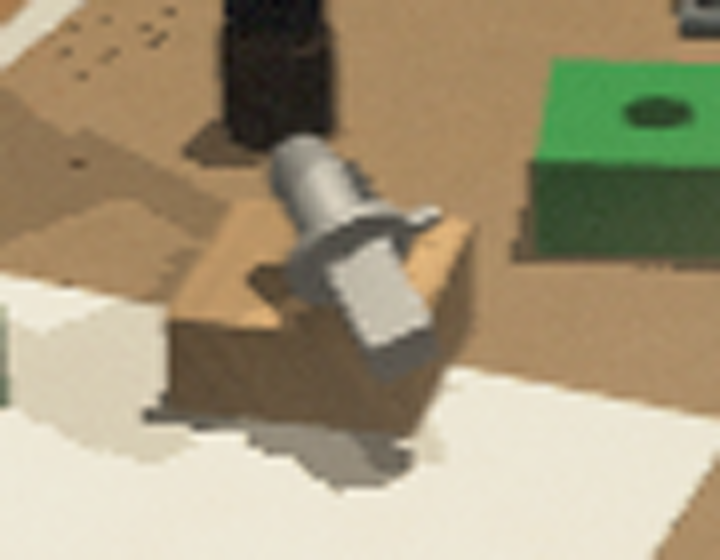

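```bash
python3 - <<'E'
from h import *
import pickle
ow,sw=pickle.load(open('w5.pkl','rb')); st=pickle.load(open('top5.pkl','rb')); ss=pickle.load(open('scene5.pkl','rb'))
M={}
for n,s in (('w',sw),('t',st),('s',ss)):
    r=spotter.cut_out(s,'shaft'); print(n,[(x['score'],x['bbox']) for x in r]); M[n]=r
    for i,x in enumerate(r):
        im=s['image'].copy(); im[x['region']]=im[x['region']]//2+np.array([127,0,0],np.uint8)
        l,t,w,h=[int(q) for q in x['bbox']]
        cv2.imwrite(f'pics/m_{n}{i}.png',cv2.resize(cv2.cvtColor(im[max(0,t-20):t+h+20,max(0,l-20):l+w+20],cv2.COLOR_RGB2BGR),None,fx=5,fy=5))
pickle.dump(M,open('M5.pkl','wb'))
E
ls pics
```

```text
w [(0.74, [242.6, 54.8, 76.6, 56.1])]
t [(0.81, [313.0, 189.0, 29.4, 33.8])]
s [(0.87, [214.5, 210.2, 20.7, 33.2])]
m_s0.png
m_t0.png
m_w0.png
scene0.png
scene0c.png
scene4.png
scene4c.png
scene5.png
scene5c.png
top0.png
top0c.png
top3.png
top3c.png
top5.png
top5c.png
w1.png
w1b.png
w1c.png
w1e.png
w2.png
w2d.png
w3.png
w3b.png
w3c.png
w3d.png
w3e.png
w4.png
w4d.png
w5.png
w5b.png
wrist0.png
```

```bash
python3 -c "
import cv2,numpy as np
I=[cv2.imread(f'pics/m_{n}0.png') for n in 'wts']
H=max(i.shape[0] for i in I)
I=[cv2.copyMakeBorder(i,0,H-i.shape[0],0,0,cv2.BORDER_CONSTANT) for i in I]
o=np.hstack(I);f=800/o.shape[1];cv2.imwrite('pics/m5.png',cv2.resize(o,None,fx=f,fy=f))"
```

```text
(no output)
```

View pics/m5.png

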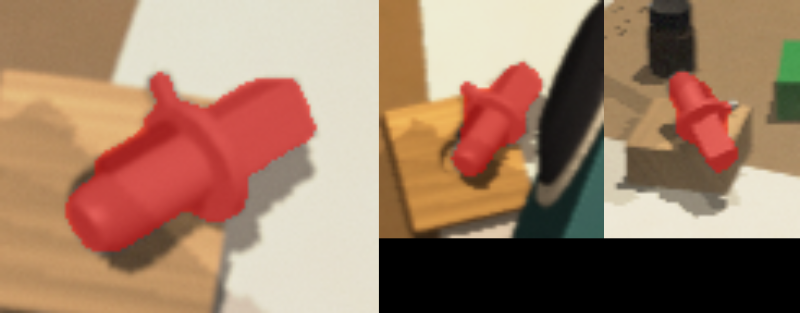

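```bash
python3 -c "
import cv2
a=cv2.imread('pics/w5.png');cv2.imwrite('pics/w5c.png',cv2.resize(a[45:120,235:325],None,fx=8,fy=8,interpolation=cv2.INTER_CUBIC))"
```

```text
(no output)
```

View pics/w5c.png

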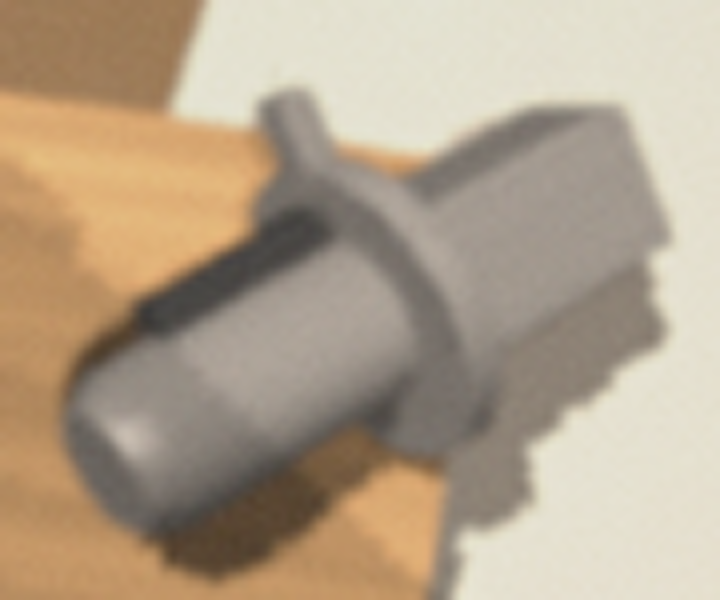

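```bash
cat > fit.py <<'E'
from h import *
import pickle
from scipy.optimize import differential_evolution, minimize, least_squares
ow,sw=pickle.load(open('w5.pkl','rb')); st=pickle.load(open('top5.pkl','rb')); ss=pickle.load(open('scene5.pkl','rb'))
M=pickle.load(open('M5.pkl','rb'))
def circ(r,z,n=24):
    a=np.arange(n)*2*np.pi/n; return np.c_[r*np.cos(a),r*np.sin(a),np.full(n,z)]
def box(x0,x1,y0,y1,z0,z1): return np.array([[x,y,z] for x in(x0,x1) for y in(y0,y1) for z in(z0,z1)])
parts=[np.r_[circ(.010,0),circ(.013,.006),circ(.013,.046)],box(0,.018,-.0035,.0035,.015,.046),np.r_[circ(.024,.046),circ(.024,.052)],box(0,.034,-.004,.004,.047,.051),box(-.012,.012,-.012,.012,.052,.096)]
F=3
def vproj(s,o,P):
    if o is None:
        c=Rq(s['orientation']).inv().apply(P-s['position']); return np.c_[s['cx']+s['fx']*c[:,0]/-c[:,2], s['cy']-s['fy']*c[:,1]/-c[:,2]]
    T=np.array(s['T_tool_cam']); c=(Rq(o['orientation']).inv().apply(P-o['ee_pos'])-T[:3,3])@T[:3,:3]
    n=np.hypot(c[:,0],c[:,1]);th=np.arctan2(n,-c[:,2]); return np.c_[s['cx']+s['fx']*th*c[:,0]/n,s['cy']-s['fy']*th*c[:,1]/n]
V=[]
for k,s,o in (('w',sw,ow),('t',st,None),('s',ss,None)):
    m=M[k][0]['region'].astype(np.uint8); ys,xs=np.where(m); b=[xs.min()-15,ys.min()-15,xs.max()+16,ys.max()+16]
    mm=cv2.resize(m[b[1]:b[3],b[0]:b[2]],None,fx=F,fy=F,interpolation=cv2.INTER_NEAREST)
    V.append((k,s,o,b,mm))
def rend(p,v,ptr=True):
    k,s,o,b,mm=v; r=np.zeros(mm.shape,np.uint8); Q=R.from_rotvec(p[3:6])
    for i,P in enumerate(parts):
        if i==3 and k=='s': continue
        q=vproj(s,o,Q.apply(P)+p[:3]); q=((q-np.array(b[:2])+.5)*F-.5)
        cv2.fillConvexPoly(r,cv2.convexHull(np.round(q*16).astype(np.int32)),1,shift=4)
    return r
def cost(p):
    c=0
    for v in V:
        r=rend(p,v); m=v[4]; c+=1-(r&m).sum()/max((r|m).sum(),1)
    return c
if __name__=='__main__':
    # init from points in wrist and scene pictures
    W=lambda u,v:(235+(u-3.5)/8,45+(v-3.5)/8)
    obs=[('w',[0,0,0],W(105,475)),('w',[.034,0,.049],W(290,97)),('w',[.0,0,.096],W(650,170)),('w',[0,0,.049],W(365,305)),('s',[0,0,.096],(180+404/8,195+348/8)),('s',[.034,0,.049],(180+438/8,195+213/8))]
    obs+=[('t',[.034,0,.049],(280+238/6,170+152/6)),('t',[0,0,0],(280+238/6,170+300/6))]
    D={v[0]:v for v in V}
    def res(p):
        Q=R.from_rotvec(p[3:6]); return np.concatenate([vproj(D[k][1],D[k][2],(Q.apply([X])+p[:3]))[0]-np.array(uv) for k,X,uv in obs])
    best=None
    for rv in R.random(30,random_state=1):
        r=least_squares(res,np.r_[.5,-.15,.06,rv.as_rotvec()])
        if best is None or r.cost<best.cost: best=r
    print(best.cost,best.x,np.abs(best.fun).reshape(-1,2).round(1).tolist()); p=best.x
    bc=cost(p); print(bc)
    for sc in (1,.4,.4):
        sim=np.r_[[p],p+np.diag([.004]*3+[.1]*3)*sc]
        r=minimize(cost,p,method='Nelder-Mead',options=dict(initial_simplex=sim,maxiter=500)); p=r.x; print(r.fun)
    Q=R.from_rotvec(p[3:6])
    print('nose',p[:3],'axis',Q.apply([0,0,1]),'key',Q.apply([1,0,0]),'head',Q.apply([0,0,.077])+p[:3])
    for n,X in (('headtop',[0,0,.096]),('ptr',[.034,0,.049]),('flange c',[0,0,.049])): print(n,Q.apply(X)+p[:3])
    for z in (.046,.052): print('flange low',(Q.apply(circ(.024,z))+p[:3])[:,2].min())
    print('headcorners',(Q.apply(parts[4])+p[:3]).round(4).tolist())
    np.save('pose5.npy',p)
    out=[]
    for v in V:
        k,s,o,b,mm=v; im=cv2.cvtColor(cv2.resize(s['image'][b[1]:b[3],b[0]:b[2]],None,fx=F,fy=F),cv2.COLOR_RGB2BGR)
        cs,_=cv2.findContours(rend(p,v),cv2.RETR_EXTERNAL,cv2.CHAIN_APPROX_NONE); cv2.drawContours(im,cs,-1,(0,0,255),1); out.append(im)
    H=max(i.shape[0] for i in out); o=np.hstack([cv2.copyMakeBorder(i,0,H-i.shape[0],0,0,cv2.BORDER_CONSTANT) for i in out]); cv2.imwrite('pics/fit5.png',cv2.resize(o,None,fx=800/o.shape[1],fy=800/o.shape[1]))
E
python3 fit.py
```

```text
8.627108413915384 [ 0.48391242 -0.14927342  0.07434719  1.83966442  0.50196809  0.81894272] [[0.2, 0.1], [0.3, 0.3], [1.5, 0.1], [2.8, 0.5], [0.2, 0.5], [0.2, 0.1], [0.9, 0.4], [2.2, 0.1]]
0.41695963745799003
0.2847952737257673
0.2672435108732193
0.2611859477208279
nose [ 0.48437109 -0.14914524  0.08009239] axis [ 0.71513157 -0.60041104 -0.35790141] key [0.6933733  0.67411926 0.25455193] head [ 0.53943622 -0.19537689  0.05253398]
headtop [ 0.55302372 -0.2067847   0.04573385]
ptr [ 0.54298723 -0.15564533  0.07120999]
flange c [ 0.51941253 -0.17856538  0.06255522]
flange low 0.041220992834480885
flange low 0.039073584368381674
headcorners [[0.5122, -0.1833, 0.0476], [0.5436, -0.2097, 0.0319], [0.5143, -0.1936, 0.0692], [0.5458, -0.22, 0.0535], [0.5288, -0.1671, 0.0538], [0.5603, -0.1935, 0.038], [0.5309, -0.1774, 0.0753], [0.5624, -0.2039, 0.0596]]
```

View pics/fit5.png

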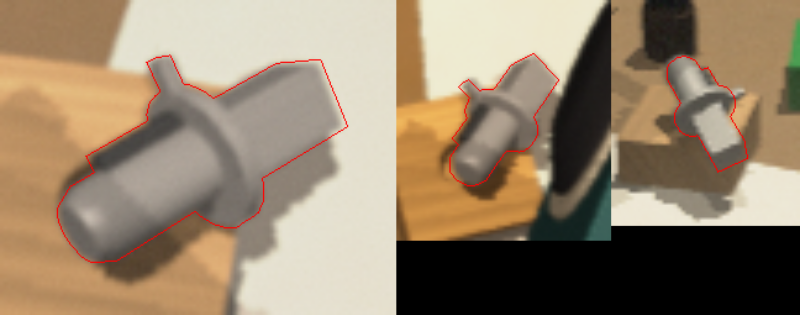

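Run:
```python
from h import *
import pickle
A=[];b=[]
S=[(np.array([-1.228,.11652,1.44226,0,1.58397,-.0378]),np.array([.2508,-.62647,.21485]),None)]
for i in range(1,6):
    o,_=pickle.load(open(f'w{i}.pkl','rb')); S.append((o['joint_positions'],o['ee_pos'],o))
for q,p,o in S:
    r=np.hypot(p[0],p[1]); t=q[1]+q[2]
    print(q.round(3), round(np.arctan2(p[1],p[0])-q[0],4), round(r,4), q[1]+q[2]+q[4], o and (yaw(o)-np.degrees(q[0]-q[5])))
    A.append([1,np.sin(q[1]),np.sin(t),np.cos(t),0]);b.append(r)
    A.append([0,np.cos(q[1]),np.cos(t),-np.sin(t),1]);b.append(p[2])
A=np.array(A);b=np.array(b)
x,res,rk,sv=np.linalg.lstsq(A,b,rcond=None); print(x,sv,(A@x-b).round(4))
# without e
x,res,rk,sv=np.linalg.lstsq(A[:,[0,1,2,4]],b,rcond=None); print(x,sv,(A[:,[0,1,2,4]]@x-b).round(4))
```

```text
[-1.228  0.117  1.442  0.     1.584 -0.038] 0.038 0.6748 3.1427500000000004 None
[-0.353 -0.24   1.748  0.     1.634  0.344] 0.0498 0.5154 3.141475034516647 0.0015900823919281493
[-0.356 -0.177  1.908 -0.     1.408  0.346] 0.0491 0.5197 3.1394977159568977 6.800925201844166e-05
[ 0.328 -0.197  1.756 -0.     1.583  1.586] 0.0478 0.5319 3.141345060571849 -0.00016458995223445072
[ 0.327 -0.197  1.756 -0.     1.582  1.587] 0.0479 0.5318 3.1412485800356174 -0.0001178397893681904
[-0.456 -0.396  1.848  0.     1.689  0.805] 0.0568 0.4492 3.140796159555463 1.646014513312366e-05
[ 0.00086077  0.45753827  0.61981693  0.07853229 -0.16854957] [4.23043955 3.46093598 0.28565458 0.14806138 0.14758955] [-0.     -0.      0.     -0.     -0.      0.      0.0001 -0.      0.0001
 -0.     -0.0001  0.    ]
[ 0.00095773  0.44266955  0.61780094 -0.23231769] [3.60232757 3.30638317 0.26300265 0.147973  ] [-0.0046 -0.0001 -0.0033  0.      0.0133 -0.0005  0.0001  0.0001  0.0001
  0.0001 -0.0056  0.0003]
```

```bash
cat > plan.py <<'E'
from h import *
import pickle
p=np.load('pose5.npy'); Q=R.from_rotvec(p[3:6]); a=Q.apply([0,0,1]);k=Q.apply([1,0,0]);j=Q.apply([0,1,0])
st=pickle.load(open('top5.pkl','rb'))
s0=cv2.imread('pics/top0.png')
c=lambda u,v:(120+u/2.7,90+v/2.7)
C=np.array([onz(st,*c(u,v),.04)[:2] for u,v in [(472,307),(570,287),(597,382),(498,405)]])
if __name__=='__main__':
    print('stand corners',C.round(4).tolist(),C.mean(0),[np.linalg.norm(C[i]-C[i-1]).round(4) for i in range(4)])
    u=(C[1]-C[0])/np.linalg.norm(C[1]-C[0]); v=(C[3]-C[0])/np.linalg.norm(C[3]-C[0]); cc=C.mean(0)
    print('j',j)
    def inside(P):
        d=P[:,:2]-cc; A=np.abs(d@u);B=np.abs(d@v); return (A<.045)&(B<.045)&(P[:,2]<.04)
    h=Q.apply([0,0,.077])+p[:3]
    g=np.array([[x,y,d] for x in np.linspace(-.011,.011,5) for y in np.linspace(0,.0145,4) for d in np.linspace(0,-.04,9)])
    for th in (50,60,65,70,80,90):
        t=np.radians(th); z=-a*np.cos(t)-j*np.sin(t); x=a*np.sin(t)-j*np.cos(t); y=np.cross(z,x)
        for name,op,back,ahead in (('open',.0425,.013,.019),('closed',.012,.002,.019),('open-6',.0425,.013,.013),('closed-6',.012,.002,.013)):
            n=0;mz=9
            for sg in (1,-1):
                P=h+np.outer(g[:,0],x)+np.outer(sg*(g[:,1]+op),y)+np.outer(g[:,2]+ahead-back,z)
                n+=inside(P).sum(); mz=min(mz,P[:,2].min())
            print(th,name,n,round(mz,4),'z',z.round(3))
    print('head pts inside stand',[inside(np.array([Q.apply([x,y,zz])+p[:3]]))[0] for x in(-.012,.012) for y in (-.012,.012) for zz in (.052,.06,.07,.08,.096)])
E
python3 plan.py
```

```text
stand corners [[0.5311, -0.1042], [0.5444, -0.1928], [0.4586, -0.2083], [0.4435, -0.1202]] [ 0.49437749 -0.1563683 ] [np.float64(0.0891), np.float64(0.0896), np.float64(0.0872), np.float64(0.0894)]
j [ 0.08843245 -0.4301974   0.89839295]
50 open 0 0.0259 z [-0.527  0.715 -0.458]
50 closed 6 0.0286 z [-0.527  0.715 -0.458]
50 open-6 0 0.0287 z [-0.527  0.715 -0.458]
50 closed-6 1 0.0314 z [-0.527  0.715 -0.458]
60 open 0 0.0261 z [-0.434  0.673 -0.599]
60 closed 5 0.0273 z [-0.434  0.673 -0.599]
60 open-6 0 0.0297 z [-0.434  0.673 -0.599]
60 closed-6 0 0.0308 z [-0.434  0.673 -0.599]
65 open 0 0.0263 z [-0.382  0.644 -0.663]
65 closed 4 0.0268 z [-0.382  0.644 -0.663]
65 open-6 0 0.0303 z [-0.382  0.644 -0.663]
65 closed-6 0 0.0308 z [-0.382  0.644 -0.663]
70 open 0 0.0266 z [-0.328  0.61  -0.722]
70 closed 5 0.0264 z [-0.328  0.61  -0.722]
70 open-6 0 0.0309 z [-0.328  0.61  -0.722]
70 closed-6 0 0.0308 z [-0.328  0.61  -0.722]
80 open 0 0.0275 z [-0.211  0.528 -0.823]
80 closed 7 0.0262 z [-0.211  0.528 -0.823]
80 open-6 0 0.0324 z [-0.211  0.528 -0.823]
80 closed-6 0 0.0311 z [-0.211  0.528 -0.823]
90 open 0 0.0287 z [-0.088  0.43  -0.898]
90 closed 6 0.0266 z [-0.088  0.43  -0.898]
90 open-6 0 0.0341 z [-0.088  0.43  -0.898]
90 closed-6 0 0.032 z [-0.088  0.43  -0.898]
head pts inside stand [np.False_, np.False_, np.False_, np.False_, np.False_, np.False_, np.False_, np.False_, np.False_, np.False_, np.False_, np.False_, np.False_, np.False_, np.False_, np.False_, np.False_, np.False_, np.False_, np.False_]
```

```bash
cat >> plan.py <<'E'
def target(th):
    t=np.radians(th); z=-a*np.cos(t)-j*np.sin(t); x=a*np.sin(t)-j*np.cos(t); y=np.cross(z,x)
    return R.from_matrix(np.c_[x,y,z]),z
H=p[:3]+.082*a
def delta(Rt,P,o=None):
    o=o or readout.get_obs(); d=(Rt*Rq(o['orientation']).inv()).as_rotvec(degrees=True)
    print('t',o['t'],'dpos cm',((P-o['ee_pos'])*100).round(2),'rotvec',d.round(2),np.linalg.norm(d).round(1),'q',o['joint_positions'].round(3),'F',o['wrist_force'].round(1),'w',o['gripper_width'])
E
python3 - <<'E'
from plan import *
Rt,z=target(65)
print(Rt.as_matrix().round(3))
delta(Rt,np.array([.5686,-.2415,.22]))
print('pre',H-.067*z,'grasp',H+.033*z)
E
```

```text
[[ 0.611 -0.693 -0.382]
 [-0.362 -0.674  0.644]
 [-0.704 -0.255 -0.663]]
t 6.8 dpos cm [15.38 -6.92 -2.86] rotvec [ 25.73  43.39 -53.65] 73.6 q [-0.451 -0.396  1.848  0.     1.689  0.809] F [ 0.6 -0.   0.7] w 0.9986739400436943
pre [ 0.56863098 -0.24150255  0.09516312] grasp [ 0.53039351 -0.17713896  0.02886663]
```

Call:
send_rows(increments=[[1.9, -0.9, 0, 3.2, 5.4, -6.7, 1], [1.9, -0.9, 0, 3.2, 5.4, -6.7, 1], [1.9, -0.9, 0, 3.2, 5.4, -6.7, 1], [1.9, -0.9, 0, 3.2, 5.4, -6.7, 1], [1.9, -0.9, 0, 3.2, 5.4, -6.7, 1], [1.9, -0.9, 0, 3.2, 5.4, -6.7, 1], [1.9, -0.9, 0, 3.2, 5.4, -6.7, 1], [1.9, -0.9, 0, 3.2, 5.4, -6.7, 1]])

```text
t: 7.8
ee_pos: [0.5681, -0.2437, 0.2483]
orientation: [-0.261, 0.858, -0.308, -0.317]
wrist_force: [1.1, 0.5, 0.5]
gripper_width: 0.999
```

Run:
```python
from plan import *
Rt,z=target(65)
delta(Rt,np.array([.5686,-.2415,.22]))
o,s=wsnap('w6')
```

```text
t 7.8 dpos cm [ 0.05  0.22 -2.83] rotvec [ 0.07 -0.1  -0.02] 0.1 q [-0.602  0.442  1.162  0.428  2.288  1.813] F [1.1 0.5 0.5] w 0.9985422572877398
```

View pics/w6.png

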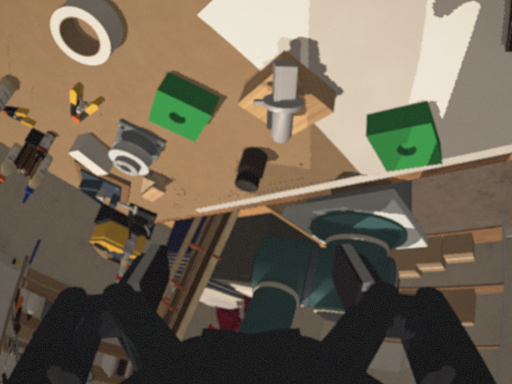

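Run:
```python
from plan import *
import fit
o,s=pickle.load(open('w6.pkl','rb'))
im=cv2.cvtColor(s['image'],cv2.COLOR_RGB2BGR); im=cv2.resize(im[40:170,210:370],None,fx=5,fy=5,interpolation=cv2.INTER_CUBIC)
for P in fit.parts:
    q=(fit.vproj(s,o,Q.apply(P)+p[:3])-[210,40]+.5)*5
    cv2.polylines(im,[cv2.convexHull(q.round().astype(np.int32))],True,(0,0,255),1)
cv2.imwrite('pics/w6o.png',im)
```

```text
(no output)
```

View pics/w6o.png

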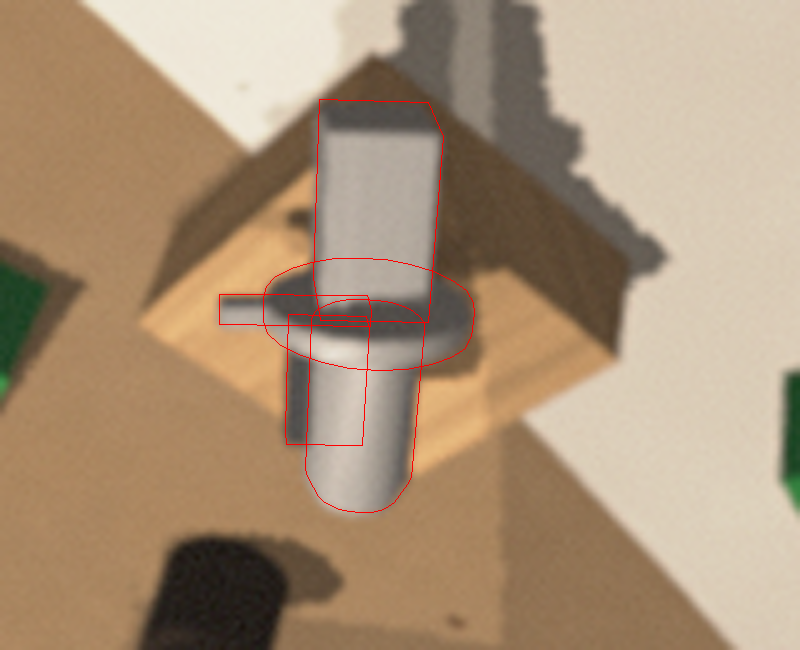

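Call:
send_rows(increments=[[0, 0.1, -4, 0, 0, 0, 1], [0, 0.1, -4, 0, 0, 0, 1], [0, 0, -4, 0, 0, 0, 1], [0, 0, -3.3, 0, 0, 0, 1], [-0.9, 1.6, -1.6, 0, 0, 0, 1], [-1, 1.6, -1.7, 0, 0, 0, 1], [0, 0, 0, 0, 0, 0, 1]], grip_force=60)

```text
t: 8.72
ee_pos: [0.5474, -0.2087, 0.0617]
orientation: [-0.26, 0.859, -0.306, -0.317]
wrist_force: [0.4, -0.5, -0.6]
gripper_width: 1.004
```

Run:
```python
from plan import *
import fit
Rt,z=target(65)
delta(Rt,H+.033*z)
o,s=wsnap('w7')
im=cv2.cvtColor(s['image'],cv2.COLOR_RGB2BGR); im=cv2.resize(im,None,fx=1.5,fy=1.5,interpolation=cv2.INTER_CUBIC)
for P in fit.parts:
    q=(fit.vproj(s,o,Q.apply(P)+p[:3])+.5)*1.5
    cv2.polylines(im,[cv2.convexHull(q.round().astype(np.int32))],True,(0,0,255),1)
cv2.imwrite('pics/w7o.png',im)
```

```text
t 8.725 dpos cm [-1.7   3.16 -3.28] rotvec [ 0.11  0.   -0.22] 0.2 q [-0.579  0.493  1.408  0.367  2.006  1.697] F [ 0.4 -0.5 -0.6] w 1.0042393919491537
```

View pics/w7o.png

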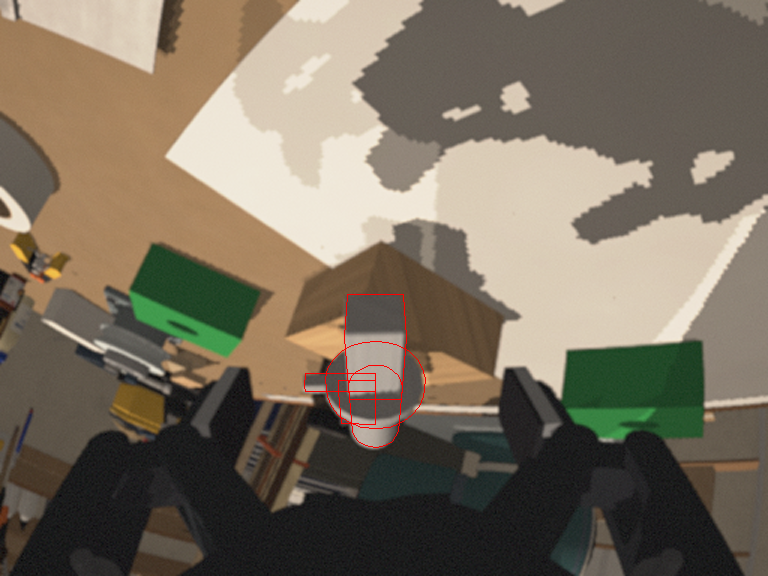

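Call:
send_rows(increments=[[-0.7, 1.2, -1.3, 0, 0, 0, 1], [-0.6, 1.1, -1.1, 0, 0, 0, 1], [-0.4, 0.8, -0.8, 0, 0, 0, 1], [0, 0, 0, 0, 0, 0, 1]])

```text
t: 9.28
ee_pos: [0.5306, -0.1792, 0.0304]
orientation: [-0.26, 0.859, -0.307, -0.316]
wrist_force: [0.0, -0.1, -0.8]
gripper_width: 0.997
```

Run:
```python
from plan import *
Rt,z=target(65)
delta(Rt,H+.033*z)
o,s=wsnap('w8')
im=cv2.cvtColor(s['image'],cv2.COLOR_RGB2BGR); im=cv2.resize(im,None,fx=1.5,fy=1.5,interpolation=cv2.INTER_CUBIC)
cv2.imwrite('pics/w8o.png',im)
```

```text
t 9.275 dpos cm [-0.03  0.2  -0.15] rotvec [ 0.15  0.09 -0.12] 0.2 q [-0.559  0.467  1.5    0.373  1.935  1.691] F [ 0.  -0.1 -0.8] w 0.9970340692131529
```

View pics/w8o.png

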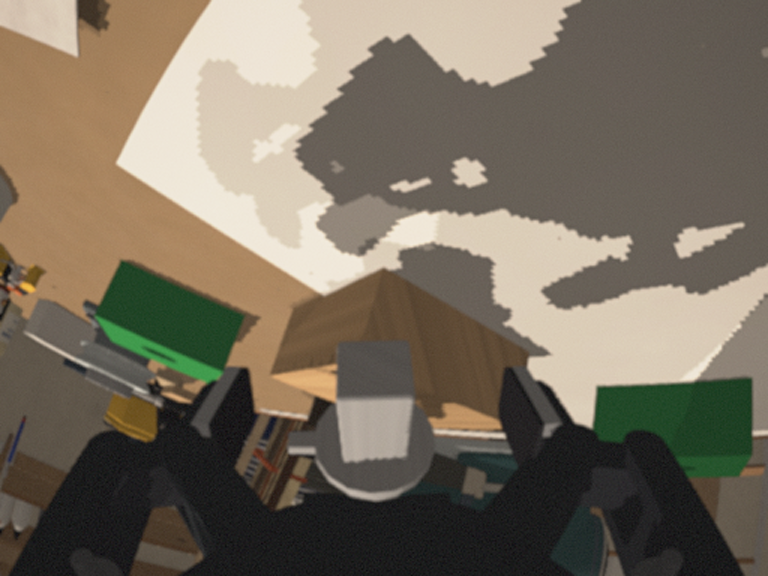

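Call:
send_rows(increments=[[0, 0, 0, 0, 0, 0, -1], [0, 0, 0, 0, 0, 0, -1], [0, 0, 0, 0, 0, 0, -1], [0, 0, 0, 0, 0, 0, -1], [0, 0, 0, 0, 0, 0, -1], [0, 0, 0, 0, 0, 0, -1]], grip_force=80)

```text
t: 10.07
ee_pos: [0.531, -0.1797, 0.0307]
orientation: [-0.26, 0.859, -0.307, -0.315]
wrist_force: [0.5, -1.5, 2.8]
gripper_width: 0.267
```

Run:
```python
from plan import *
Rt,z=target(65)
delta(Rt,H+.033*z)
o,s=wsnap('w9')
im=cv2.cvtColor(s['image'],cv2.COLOR_RGB2BGR); im=cv2.resize(im,None,fx=1.5,fy=1.5,interpolation=cv2.INTER_CUBIC)
cv2.imwrite('pics/w9o.png',im)
```

```text
t 10.075 dpos cm [-0.06  0.26 -0.19] rotvec [ 0.18  0.14 -0.08] 0.2 q [-0.56   0.467  1.499  0.373  1.935  1.691] F [ 0.5 -1.5  2.8] w 0.26686951773621004
```

View pics/w9o.png

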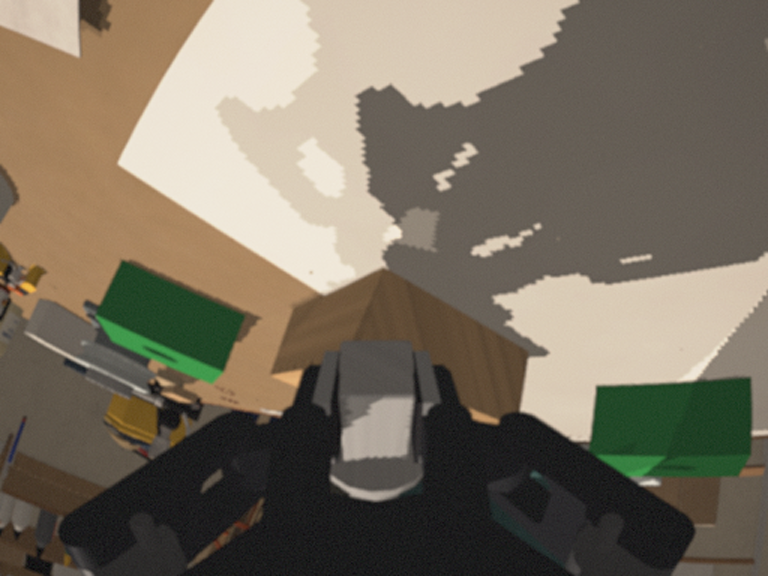

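Call:
send_rows(increments=[[0, 0, 1, 0, 0, 0, -1], [0, 0, 2, 0, 0, 0, -1], [0, 0, 4, 0, 0, 0, -1], [0, 0, 5, 0, 0, 0, -1], [0, 0, 5, 0, 0, 0, -1], [0, 0, 0, 0, 0, 0, -1]], grip_force=100)

```text
t: 10.88
ee_pos: [0.5316, -0.1801, 0.2058]
orientation: [-0.26, 0.861, -0.307, -0.312]
wrist_force: [-0.6, -0.5, -2.8]
gripper_width: 0.261
```

Run:
```python
from plan import *
o,s=wsnap('w10')
# shaft in tool frame from w9 grasp
o9,_=pickle.load(open('w9.pkl','rb')); T=Rq(o9['orientation']).inv()
sh_R=T*Q; sh_p=T.apply(p[:3]-o9['ee_pos']); print('shaft in tool: a',sh_R.apply([0,0,1]),'k',sh_R.apply([1,0,0]),'nose',sh_p)
np.savez('grasp.npz',R=sh_R.as_matrix(),p=sh_p)
for A in (75,100,120,140):
    az=np.radians(A+90); kx=np.array([np.cos(az),np.sin(az),0]); ST=R.from_matrix(np.c_[kx,np.cross([0,0,1],kx),[0,0,1]])
    Rt=ST*sh_R.inv(); print(A); delta(Rt,np.array([.4944,-.1564,.16])-Rt.apply(sh_p),o)
im=cv2.cvtColor(s['image'],cv2.COLOR_RGB2BGR); cv2.imwrite('pics/w10o.png',cv2.resize(im,None,fx=1.5,fy=1.5))
```

```text
shaft in tool: a [ 0.90775613  0.00208375 -0.4194931 ] k [ 0.00136735 -0.99999705 -0.00200845] nose [-0.0743151  -0.00096884  0.00451944]
75
t 10.875 dpos cm [-2.94  4.96  2.36] rotvec [  20.1  -119.17   63.71] 136.6 q [-0.559  0.318  1.387  0.425  2.169  1.802] F [-0.6 -0.5 -2.8] w 0.26089950795144695
100
t 10.875 dpos cm [-4.1   5.05  2.36] rotvec [  47.77 -117.79   77.79] 149.0 q [-0.559  0.318  1.387  0.425  2.169  1.802] F [-0.6 -0.5 -2.8] w 0.26089950795144695
120
t 10.875 dpos cm [-5.    4.76  2.36] rotvec [  70.84 -113.04   87.93] 159.8 q [-0.559  0.318  1.387  0.425  2.169  1.802] F [-0.6 -0.5 -2.8] w 0.26089950795144695
140
t 10.875 dpos cm [-5.74  4.18  2.36] rotvec [  94.45 -104.63   96.73] 171.0 q [-0.559  0.318  1.387  0.425  2.169  1.802] F [-0.6 -0.5 -2.8] w 0.26089950795144695
```

View pics/w10o.png

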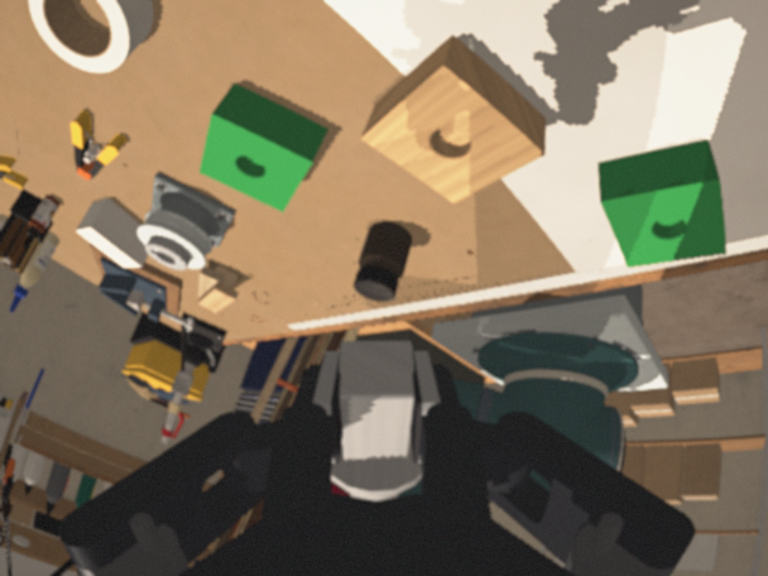

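```bash
cat > kin.py <<'E'
from h import *
import pickle
from scipy.optimize import least_squares
def fk(q,P,s4=1):
    a1,d1,L2,L3,e,Lt,off,ey=P
    R1=R.from_euler('z',q[0]); R2=R1*R.from_euler('y',q[1]); R3=R2*R.from_euler('y',q[2]); R4=R3*R.from_euler('z',s4*q[3]); R5=R4*R.from_euler('y',q[4]); R6=R5*R.from_euler('z',q[5])
    x=R1.apply([a1,off,d1])+R2.apply([0,0,L2])+R3.apply([e,0,L3])+R5.apply([ey,0,Lt])
    return x,R6
def samples():
    S=[]
    import glob
    for f in sorted(glob.glob('w*.pkl')):
        o,_=pickle.load(open(f,'rb')); S.append(o)
    return S
LO=np.array([-2.83,-.83,.07,-1.14,.01,-2.97]);HI=np.array([2.83,2.19,2.5,4.28,3,2.97])
def ik(x,Rt,P,q0):
    def res(q):
        y,r=fk(q,P); return np.r_[(y-x)*10,(Rt*r.inv()).as_rotvec()]
    r=least_squares(res,np.clip(q0,LO+1e-3,HI-1e-3),bounds=(LO,HI)); return r.x,np.abs(r.fun).max()
if __name__=='__main__':
    S=samples()
    for s4 in(1,-1):
        print(s4,[round(np.degrees((Rq(o['orientation'])*fk(o['joint_positions'],[0]*8,s4)[1].inv()).magnitude()),2) for o in S])
        f=lambda P:np.concatenate([fk(o['joint_positions'],P,s4)[0]-o['ee_pos'] for o in S])
        r=least_squares(f,[0,.3,.45,.6,.08,.3,.025,0]); print(r.x.round(4),np.abs(r.fun).max())
        if s4==1: np.save('kin.npy',r.x)
E
python3 kin.py
```

```text
1 [np.float64(90.0), np.float64(90.0), np.float64(90.0), np.float64(90.0), np.float64(90.0), np.float64(90.0), np.float64(90.0), np.float64(90.0), np.float64(90.0), np.float64(90.0)]
[ 0.      0.1376  0.4597  0.6203  0.0814  0.3054  0.0255 -0.    ] 1.1573775271500608e-10
-1 [np.float64(90.0), np.float64(72.12), np.float64(90.0), np.float64(90.0), np.float64(90.0), np.float64(90.0), np.float64(66.51), np.float64(79.85), np.float64(82.78), np.float64(82.78)]
[ 0.0364  0.0911 -0.0966  0.6302 -0.0656 -0.1336  0.0372  0.1833] 0.05884352485605421
```

```bash
python3 - <<'E'
from kin import *
S=samples(); P=np.load('kin.npy')
for c in(90,-90):
    print(c,[round(np.degrees((Rq(o['orientation'])*(fk(o['joint_positions'],P)[1]*R.from_euler('z',c,degrees=True)).inv()).magnitude()),2) for o in S])
E
python3 - <<'E'
import re
s=open('kin.py').read()
E
python3 - <<'E'
import sys; sys.path.insert(0,'.')
import os; os.chdir('.')
from kin import *
import kin
P=np.load('kin.npy'); o=samples()[1]; 
o=pickle.load(open('w10.pkl','rb'))[0]
C=None
for c in(90,-90):
    if (Rq(o['orientation'])*(fk(o['joint_positions'],P)[1]*R.from_euler('z',c,degrees=True)).inv()).magnitude()<.01: C=R.from_euler('z',c,degrees=True)
g=np.load('grasp.npz'); shR=R.from_matrix(g['R']); shp=g['p']
for A in range(-180,180,20):
    az=np.radians(A+90); kx=np.array([np.cos(az),np.sin(az),0]); ST=R.from_matrix(np.c_[kx,np.cross([0,0,1],kx),[0,0,1]])
    Rt=ST*shR.inv(); out=[]
    for nm,xy,z in(('stand',[.4944,-.1564],.03),('hub',[.5592,.2196],.044)):
        x=np.r_[xy,z]-Rt.apply(shp); best=(None,9)
        for q4 in(0,1.5,3,-.8,4):
            for q6 in(-2,0,2):
                q,e=ik(x,Rt*C.inv(),P,[np.arctan2(xy[1],xy[0]),.4,1.4,q4,1.8,q6])
                if e<best[1]: best=(q,e)
        out.append((nm,best[0].round(2).tolist(),round(best[1],4)))
    print(A,out)
E
```

```text
90 [np.float64(0.0), np.float64(0.0), np.float64(0.0), np.float64(0.0), np.float64(0.0), np.float64(0.0), np.float64(0.0), np.float64(0.0), np.float64(0.0), np.float64(0.0)]
-90 [np.float64(180.0), np.float64(180.0), np.float64(180.0), np.float64(180.0), np.float64(180.0), np.float64(180.0), np.float64(180.0), np.float64(180.0), np.float64(180.0), np.float64(180.0)]
-180 [('stand', [-0.24, 0.5, 1.47, -0.29, 2.28, -1.86], np.float64(0.0)), ('hub', [0.23, 0.63, 1.25, 0.31, 2.36, -1.25], np.float64(0.0))]
-160 [('stand', [-0.13, 0.44, 1.54, -0.53, 2.17, -2.11], np.float64(0.0)), ('hub', [0.34, 0.66, 1.21, -0.01, 2.41, -1.59], np.float64(0.0))]
-140 [('stand', [-0.03, 0.36, 1.66, -0.73, 2.02, -2.3], np.float64(0.0)), ('hub', [0.44, 0.64, 1.24, -0.33, 2.36, -1.92], np.float64(0.0))]
-120 [('stand', [0.06, 0.24, 1.81, -0.9, 1.82, -2.45], np.float64(0.0)), ('hub', [0.54, 0.58, 1.33, -0.59, 2.23, -2.19], np.float64(0.0))]
-100 [('stand', [0.12, 0.08, 1.99, -1.05, 1.6, -2.57], np.float64(0.0)), ('hub', [0.62, 0.48, 1.46, -0.79, 2.04, -2.39], np.float64(0.0))]
-80 [('stand', [0.13, -0.11, 2.15
[... 1084 characters left out ...]
at64(0.0))]
80 [('stand', [-0.77, 0.2, 1.85, 0.89, 1.83, -0.71], np.float64(0.0)), ('hub', [-0.1, 0.0, 2.04, 1.21, 1.32, -0.41], np.float64(0.0))]
100 [('stand', [-0.68, 0.33, 1.69, 0.72, 2.02, -0.86], np.float64(0.0)), ('hub', [-0.09, 0.18, 1.85, 1.07, 1.59, -0.52], np.float64(0.0))]
120 [('stand', [-0.58, 0.43, 1.57, 0.52, 2.17, -1.05], np.float64(0.0)), ('hub', [-0.03, 0.34, 1.66, 0.93, 1.84, -0.64], np.float64(0.0))]
140 [('stand', [-0.47, 0.49, 1.48, 0.28, 2.28, -1.29], np.float64(0.0)), ('hub', [0.04, 0.47, 1.48, 0.77, 2.05, -0.78], np.float64(0.0))]
160 [('stand', [-0.35, 0.51, 1.45, -0.0, 2.32, -1.58], np.float64(0.0)), ('hub', [0.14, 0.57, 1.34, 0.57, 2.24, -0.98], np.float64(0.0))]
```

Run:
```python
from kin import *
o,s=pickle.load(open('w3.pkl','rb'))
f=lambda u,v:wonz(s,o,205+(u-3)/7,70+(v-3)/7,.075)[:2]
print('face c',(f(57,268)+f(477,268))/2,(f(267,60)+f(267,477))/2, np.linalg.norm(f(57,268)-f(477,268)),np.linalg.norm(f(267,60)-f(267,477)))
print('bore',(f(168,270)+f(362,270))/2, (f(265,175)+f(265,365))/2,np.linalg.norm(f(168,270)-f(362,270)))
c=f(266,269)
k=f(273,122); d=k-c; print(c,np.linalg.norm(d),np.degrees(np.arctan2(d[1],d[0])))
e=f(243,175)-f(241,124); print('edge L',np.degrees(np.arctan2(-e[1],-e[0])))
e=f(302,175)-f(305,124); print('edge R',np.degrees(np.arctan2(-e[1],-e[0])))
```

```text
face c [0.56057493 0.22379003] [0.56018567 0.22361776] 0.05844554630631591 0.05881366690107512
bore [0.5600315  0.22384927] [0.55996329 0.22381676] 0.026931938447572887
[0.56015592 0.22372674] 0.020680135955435677 15.045842691978596
edge L 19.89076311438567
edge R 14.523803817891299
```

```bash
python3 - <<'E'
from kin import *
ss=pickle.load(open('scene5.pkl','rb')); st=pickle.load(open('top5.pkl','rb'))
for n,s in(('scene0',ss),('top0',st)):
    a=cv2.imread(f'pics/{n}.png'); u,v=proj(s,[.56,.222,.075]); u,v=int(u),int(v)
    print(n,u-20,v-20); cv2.imwrite(f'pics/{n}h.png',cv2.resize(a[v-20:v+20,u-20:u+20],None,fx=14,fy=14,interpolation=cv2.INTER_CUBIC))
E
python3 -c "
import cv2,numpy as np
cv2.imwrite('pics/hubs.png',cv2.resize(np.hstack([cv2.imread('pics/scene0h.png'),cv2.imread('pics/top0h.png')]),(800,400)))"
```

```text
scene0 261 154
top0 134 176
```

View pics/hubs.png

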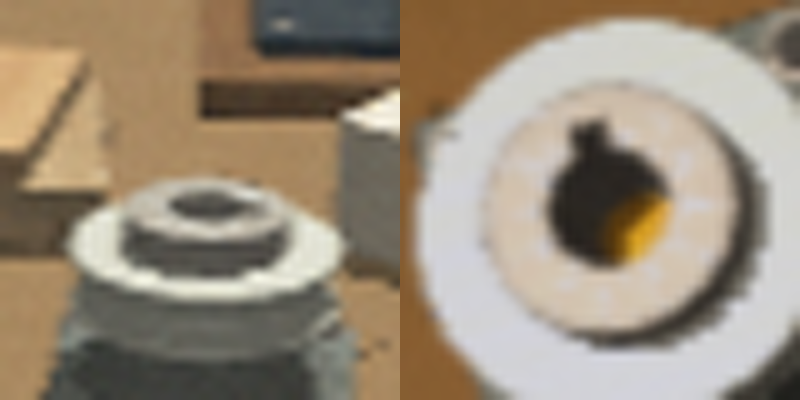

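Run:
```python
from kin import *
ss=pickle.load(open('scene5.pkl','rb')); st=pickle.load(open('top5.pkl','rb'))
print('scene',onz(ss,261+20.8-.5,154+20.9-.5,.075), onz(ss,261+21.8-.5,154+20.4-.5,.075))
c=onz(st,134+21.2-.5,176+20.8-.5,.075); k=onz(st,134+19.0-.5,176+12.2-.5,.075)
print('top',c, np.degrees(np.arctan2(*(k-c)[:2][::-1])),np.linalg.norm(k-c))
# re-fit of shaft pose using each camera separately: shift in xy only
import fit
p=np.load('pose5.npy')
from scipy.optimize import minimize
for i,v in enumerate(fit.V):
    def c(d):
        q=p.copy(); q[:2]+=d; r=fit.rend(q,v); m=v[4]; return 1-(r&m).sum()/(r|m).sum()
    r=minimize(c,[0,0],method='Nelder-Mead',options=dict(initial_simplex=[[0,0],[.003,0],[0,.003]])); print(v[0],r.x.round(4),c([0,0]),r.fun)
```

```text
scene [0.55870546 0.22179496 0.075     ] [0.56056292 0.22766455 0.075     ]
top [0.56013674 0.22155356 0.075     ] 13.823433109310015 0.021308961148380247
w [0.0001 0.0007] 0.057199944240509226 0.046889594619839325
t [ 0.0008 -0.0015] 0.11490159325210869 0.09818388195232686
s [-0.0015  0.0009] 0.08908441022821001 0.07692307692307687
```

```bash
cat > path.py <<'E'
from kin import *
P=np.load('kin.npy'); C=R.from_euler('z',90,degrees=True)
g=np.load('grasp.npz'); shR=R.from_matrix(g['R']); shp=g['p']
def FK(q): x,r=fk(q,P); return x,r*C
def tgt(xy,znose,azdeg):
    az=np.radians(azdeg); kx=np.array([np.cos(az),np.sin(az),0]); ST=R.from_matrix(np.c_[kx,np.cross([0,0,1],kx),[0,0,1]])
    Rt=ST*shR.inv(); return np.r_[xy,znose]-Rt.apply(shp),Rt
def rows(q0,q1,n,tot=None):
    tot=tot or n
    xs=[FK(q0+(q1-q0)*i/tot) for i in range(n+1)]
    for i in range(n):
        d=(xs[i+1][0]-xs[i][0])*100; r=(xs[i+1][1]*xs[i][1].inv()).as_rotvec(degrees=True)
        yield d,r,xs[i+1]
E
python3 - <<'E'
from path import *
o=readout.get_obs(); q0=o['joint_positions']; print(o['t'],q0.round(3))
x,Rt=tgt([.560,.2225],.135,15.5)
q1,e=ik(x,Rt*C.inv(),P,[.72,.25,1.5,-1,1.8,-2.57]); print(q1.round(3),e,'ee',x)
n=32
import fit
for i,(d,r,(X,RR)) in enumerate(rows(q0,q1,n)):
    T=RR*shR; lo=min((T.apply(pp)[:,2]).min() for pp in fit.parts)+ (X+RR.apply(shp))[2]
    # body corners
    B=np.array([[sx*.04,sy*.045,-.095] for sx in(1,-1) for sy in(1,-1)]+[[.078,0,-.158]]); bl=(RR.apply(B)+X)[:,2].min()
    print(i,d.round(1).tolist(),r.round(1).tolist(),np.linalg.norm(r).round(1),'ee',X.round(3),'low',lo.round(3),bl.round(3))
E
```

```text
10.925 [-0.56   0.32   1.39   0.424  2.167  1.801]
[ 0.717  0.228  1.629 -1.01   1.833 -2.682] 6.527677703926928e-12 ee [0.56640751 0.19618411 0.20435788]
0 [0.1, 1.3, -0.8] [0.9, -3.9, 7.9] 8.8 ee [ 0.532 -0.166  0.195] low 0.197 0.22
1 [0.0, 1.3, -0.7] [1.1, -3.6, 8.0] 8.9 ee [ 0.532 -0.153  0.188] low 0.19 0.214
2 [0.0, 1.2, -0.7] [1.4, -3.3, 8.2] 8.9 ee [ 0.533 -0.141  0.181] low 0.184 0.208
3 [-0.0, 1.2, -0.6] [1.6, -3.0, 8.3] 9.0 ee [ 0.533 -0.129  0.174] low 0.178 0.203
4 [-0.0, 1.1, -0.6] [1.8, -2.7, 8.5] 9.1 ee [ 0.532 -0.118  0.168] low 0.171 0.199
5 [-0.0, 1.1, -0.6] [2.0, -2.3, 8.6] 9.1 ee [ 0.532 -0.107  0.163] low 0.164 0.195
6 [-0.0, 1.1, -0.5] [2.1, -2.0, 8.7] 9.2 ee [ 0.532 -0.096  0.158] low 0.158 0.191
7 [-0.0, 1.0, -0.5] [2.3, -1.6, 8.8] 9.2 ee [ 0.532 -0.086  0.153] low 0.152 0.188
8 [-0.0, 1.0, -0.4] [2.4, -1.2, 8.9] 9.3 ee [ 0.531 -0.076  0.149] low 0.147 0.186
9 [-0.0, 0.9, -0.3] [2.4, -0.8, 9.0] 9.3 ee [ 0.531 -0.067  0.146] low 0.143 0.184
10 [0.0, 0.9, -0.3] [2.5, -0.4, 9.1] 9.4 ee [ 0.532 -0.058  0.143] low 0.139 0.182
11 [0.0, 0.9, -0.2] [2.5, 0.1, 9.1] 9
[... 921 characters left out ...]
0.3, 1.2, 0.4] [0.1, 4.6, 8.5] 9.6 ee [0.554 0.072 0.155] low 0.11 0.17
24 [0.3, 1.3, 0.5] [-0.3, 4.8, 8.3] 9.6 ee [0.557 0.084 0.16 ] low 0.11 0.171
25 [0.2, 1.4, 0.5] [-0.7, 5.0, 8.2] 9.6 ee [0.559 0.098 0.165] low 0.11 0.174
26 [0.2, 1.4, 0.6] [-1.1, 5.2, 8.0] 9.6 ee [0.561 0.112 0.17 ] low 0.112 0.177
27 [0.2, 1.5, 0.6] [-1.6, 5.3, 7.8] 9.6 ee [0.563 0.128 0.176] low 0.114 0.181
28 [0.2, 1.6, 0.6] [-2.0, 5.4, 7.6] 9.6 ee [0.565 0.144 0.183] low 0.118 0.186
29 [0.1, 1.7, 0.7] [-2.5, 5.5, 7.4] 9.6 ee [0.566 0.16  0.19 ] low 0.122 0.192
30 [0.1, 1.8, 0.7] [-2.9, 5.5, 7.2] 9.5 ee [0.567 0.178 0.197] low 0.128 0.2
31 [-0.0, 1.8, 0.8] [-3.4, 5.5, 7.0] 9.5 ee [0.566 0.196 0.204] low 0.135 0.208
```

Call:
send_rows(increments=[[0.1, 1.3, -0.6, 0.9, -3.9, 7.9, -1], [0, 1.3, -0.5, 1.1, -3.6, 8.0, -1], [0, 1.2, -0.5, 1.4, -3.3, 8.2, -1], [0, 1.2, -0.5, 1.6, -3.0, 8.3, -1], [0, 1.1, -0.5, 1.8, -2.7, 8.5, -1], [0, 1.1, -0.5, 2.0, -2.3, 8.6, -1], [0, 1.1, -0.5, 2.1, -2.0, 8.7, -1], [0, 1.0, -0.5, 2.3, -1.6, 8.8, -1]])

```text
t: 11.92
ee_pos: [0.5314, -0.0862, 0.1584]
orientation: [-0.209, 0.888, 0.308, -0.271]
wrist_force: [-0.6, 0.4, -2.2]
gripper_width: 0.262
```

Call:
send_rows(increments=[[0, 1.0, -0.4, 2.4, -1.2, 8.9, -1], [0, 0.9, -0.3, 2.4, -0.8, 9.0, -1], [0, 0.9, -0.3, 2.5, -0.4, 9.1, -1], [0, 0.9, -0.2, 2.5, 0.1, 9.1, -1], [0.1, 0.9, -0.2, 2.5, 0.5, 9.1, -1], [0.1, 0.9, -0.1, 2.4, 0.9, 9.1, -1], [0.1, 0.9, -0.1, 2.3, 1.3, 9.1, -1], [0.1, 0.9, 0, 2.2, 1.8, 9.1, -1]])

```text
t: 12.92
ee_pos: [0.5353, -0.0134, 0.1424]
orientation: [-0.175, 0.482, 0.805, -0.299]
wrist_force: [0.9, 0.1, -2.2]
gripper_width: 0.257
```

```bash
cat > cont.py <<'E'
import sys
from path import *
n=int(sys.argv[1]); zn=float(sys.argv[2]); dz=[float(v) for v in sys.argv[3:5]] if len(sys.argv)>4 else [.560,.2225]
o=readout.get_obs(); q0=o['joint_positions']; x,Rt=tgt(dz,zn,15.5)
q1,e=ik(x,Rt*C.inv(),P,[.717,.228,1.629,-1.01,1.833,-2.682])
print(o['t'],q0.round(3),q1.round(3),e,'F',o['wrist_force'].round(1),o['gripper_width'])
print('rem',((x-o['ee_pos'])*100).round(2),(Rt*Rq(o['orientation']).inv()).as_rotvec(degrees=True).round(2))
for d,r,_ in rows(q0,q1,n): print([*d.round(1).tolist(),*r.round(1).tolist()],np.linalg.norm(r).round(1))
E
python3 cont.py 16 .135
```

```text
12.925 [ 0.079  0.271  1.505 -0.298  2.011 -0.449] [ 0.717  0.228  1.629 -1.01   1.833 -2.682] 7.159112365429099e-10 F [ 0.9  0.1 -2.2] 0.2568222214090026
rem [ 3.11 20.95  6.19] [ 12.82  89.57 117.64]
[0.2, 0.9, 0.0, 2.1, 2.2, 9.0] 9.5
[0.2, 1.0, 0.1, 1.9, 2.6, 9.0] 9.6
[0.2, 1.0, 0.1, 1.6, 3.0, 8.9] 9.6
[0.2, 1.0, 0.2, 1.4, 3.3, 8.9] 9.6
[0.3, 1.1, 0.2, 1.1, 3.7, 8.8] 9.6
[0.3, 1.1, 0.3, 0.8, 4.0, 8.7] 9.6
[0.3, 1.2, 0.3, 0.5, 4.3, 8.6] 9.6
[0.3, 1.2, 0.4, 0.1, 4.6, 8.5] 9.6
[0.3, 1.3, 0.4, -0.3, 4.8, 8.3] 9.6
[0.2, 1.4, 0.5, -0.7, 5.0, 8.2] 9.6
[0.2, 1.4, 0.5, -1.1, 5.2, 8.0] 9.6
[0.2, 1.5, 0.6, -1.5, 5.3, 7.8] 9.6
[0.2, 1.6, 0.6, -2.0, 5.4, 7.6] 9.6
[0.1, 1.7, 0.6, -2.5, 5.5, 7.4] 9.5
[0.1, 1.8, 0.7, -2.9, 5.5, 7.2] 9.5
[-0.0, 1.8, 0.7, -3.4, 5.5, 7.0] 9.5
```

Tracking well; the second half follows.

Call:
send_rows(increments=[[0.2, 0.9, 0, 2.1, 2.2, 9.0, -1], [0.2, 1.0, 0.1, 1.9, 2.6, 9.0, -1], [0.2, 1.0, 0.1, 1.6, 3.0, 8.9, -1], [0.2, 1.0, 0.2, 1.4, 3.3, 8.9, -1], [0.3, 1.1, 0.2, 1.1, 3.7, 8.8, -1], [0.3, 1.1, 0.3, 0.8, 4.0, 8.7, -1], [0.3, 1.2, 0.3, 0.5, 4.3, 8.6, -1], [0.3, 1.2, 0.4, 0.1, 4.6, 8.5, -1]])

```text
t: 13.92
ee_pos: [0.5554, 0.0716, 0.1585]
orientation: [-0.21, -0.16, 0.89, -0.371]
wrist_force: [0.8, 0.3, -3.1]
gripper_width: 0.262
```

Call:
send_rows(increments=[[0.3, 1.3, 0.4, -0.3, 4.8, 8.3, -1], [0.2, 1.4, 0.5, -0.7, 5.0, 8.2, -1], [0.2, 1.4, 0.5, -1.1, 5.2, 8.0, -1], [0.2, 1.5, 0.6, -1.5, 5.3, 7.8, -1], [0.2, 1.6, 0.6, -2.0, 5.4, 7.6, -1], [0.1, 1.7, 0.6, -2.5, 5.5, 7.4, -1], [0.1, 1.8, 0.7, -2.9, 5.5, 7.2, -1], [0, 1.8, 0.7, -3.4, 5.5, 7.0, -1]])

```text
t: 14.92
ee_pos: [0.5684, 0.1967, 0.2045]
orientation: [0.329, 0.67, -0.509, 0.429]
wrist_force: [0.7, 0.8, -2.0]
gripper_width: 0.254
```

```bash
python3 cont.py 1 .135
python3 - <<'E'
from path import *
o,s=wsnap('w11')
im=cv2.cvtColor(s['image'],cv2.COLOR_RGB2BGR); cv2.imwrite('pics/w11o.png',cv2.resize(im,None,fx=1.5,fy=1.5))
for n in('top','scene'):
    s=eyes.snapshot(n); save(s,n+'11'); pickle.dump(s,open(n+'11.pkl','wb'))
E
```

```text
14.925 [ 0.716  0.233  1.624 -1.014  1.835 -2.684] [ 0.717  0.228  1.629 -1.01   1.833 -2.682] 7.159112365429099e-10 F [ 0.7  0.8 -2. ] 0.2544434908116087
rem [-0.2  -0.05 -0.02] [ 0.27 -0.02 -0.03]
[-0.2, -0.1, -0.0, 0.3, -0.0, -0.0] 0.3
```

View pics/w11o.png

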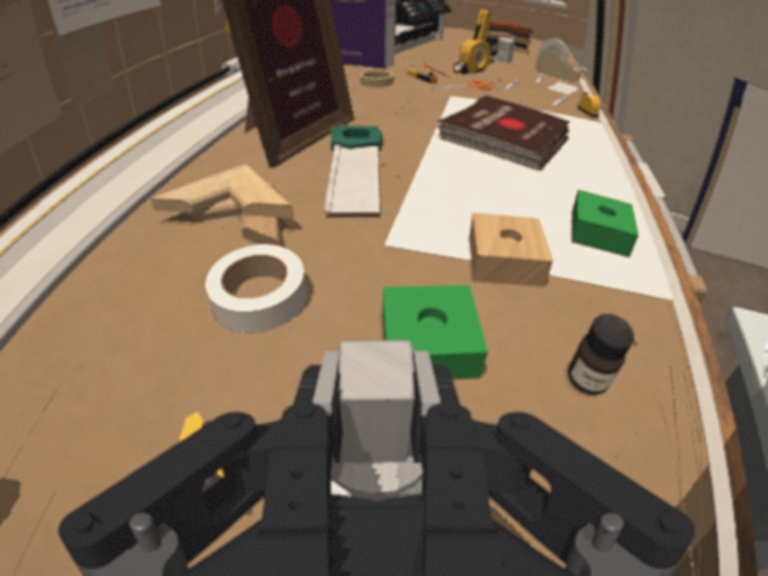

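View pics/scene11.png

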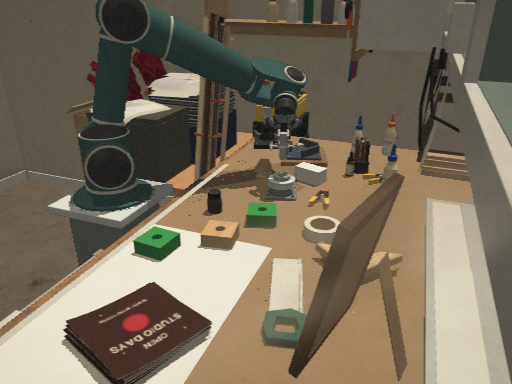

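View pics/top11.png

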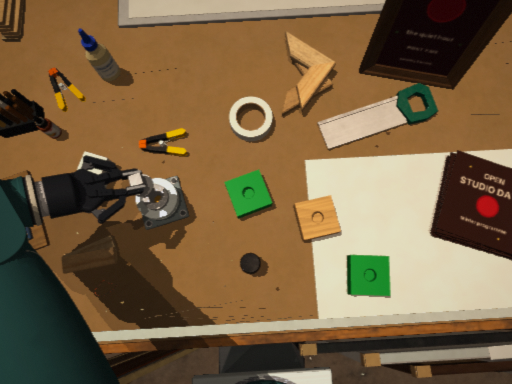

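```bash
cat > ov.py <<'E'
import sys
from path import *
import fit
tag=sys.argv[1]; o=pickle.load(open(sys.argv[2],'rb'))[0]
RR=Rq(o['orientation']); T=RR*shR; n=o['ee_pos']+RR.apply(shp); print('nose',n,'axis',T.apply([0,0,1]),'key az',np.degrees(np.arctan2(*T.apply([1,0,0])[:2][::-1])))
out=[]
for nm in('top','scene'):
    s=pickle.load(open(nm+tag+'.pkl','rb')); u,v=proj(s,n+[0,0,.04]); u,v=int(u),int(v); b=25
    im=cv2.cvtColor(s['image'],cv2.COLOR_RGB2BGR)[v-b:v+b,u-b:u+b]; im=cv2.resize(im,None,fx=8,fy=8,interpolation=cv2.INTER_CUBIC)
    raw=im.copy()
    for pp in fit.parts:
        q=(fit.vproj(s,None,T.apply(pp)+n)-[u-b,v-b]+.5)*8; cv2.polylines(im,[cv2.convexHull(q.round().astype(np.int32))],True,(0,0,255),1)
    a=np.arange(40)*2*np.pi/40
    for r,c in((.03,(255,0,0)),(.0142,(255,0,0))):
        q=(fit.vproj(s,None,np.c_[.56+r*np.cos(a),.2225+r*np.sin(a),0*a+.075])-[u-b,v-b]+.5)*8; cv2.polylines(im,[q.round().astype(np.int32)],True,c,1)
    out+= [np.hstack([raw,im])]
cv2.imwrite('pics/ov'+tag+'.png',cv2.resize(np.vstack(out),(600,600)) if 0 else np.vstack(out)[:, :])
E
python3 ov.py 11 w11.pkl; python3 -c "
import cv2;a=cv2.imread('pics/ov11.png');print(a.shape);cv2.imwrite('pics/ov11t.png',a[:400]);cv2.imwrite('pics/ov11s.png',a[400:])"
```

```text
nose [0.56196341 0.22270476 0.13506271] axis [4.11224355e-04 4.71904935e-03 9.99988781e-01] key az 15.531029882854696
(800, 800, 3)
```

View pics/ov11t.png

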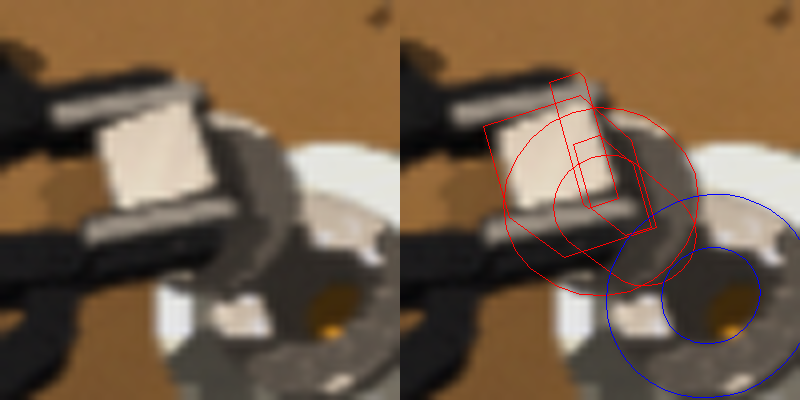

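View pics/ov11s.png

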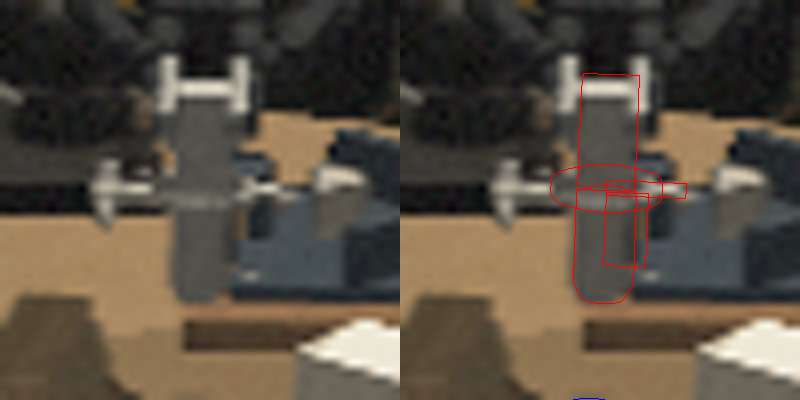

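Run:
```python
from path import *
import fit
out=[]
for f in('w10','w11'):
    o,s=pickle.load(open(f+'.pkl','rb')); im=cv2.cvtColor(s['image'],cv2.COLOR_RGB2BGR)[220:340,190:310]; im=cv2.resize(im,None,fx=5,fy=5,interpolation=cv2.INTER_CUBIC)
    raw=im.copy()
    RR=Rq(o['orientation']); T=RR*shR; n=o['ee_pos']+RR.apply(shp)
    c=T.apply(np.array([[x,y,z] for z in(.096,.052) for x,y in((-.012,-.012),(.012,-.012),(.012,.012),(-.012,.012))]))+n
    q=((fit.vproj(s,o,c)-[190,220]+.5)*5).round().astype(np.int32)
    cv2.polylines(im,[q[:4]],True,(0,0,255),1); 
    for i in range(4): cv2.line(im,q[i].tolist(),q[i+4].tolist(),(0,255,0),1)
    fl=((fit.vproj(s,o,T.apply(fit.circ(.024,.052))+n)-[190,220]+.5)*5).round().astype(np.int32); cv2.polylines(im,[fl],True,(255,0,0),1)
    out.append(np.hstack([raw,im])[80:400])
cv2.imwrite('pics/w11h.png',cv2.resize(np.vstack(out),(1000,533)) [:, :]); a=np.vstack(out); print(a.shape)
cv2.imwrite('pics/w11h.png',cv2.resize(a,(1000*4//5,a.shape[0]*800//a.shape[1])))
```

```text
(640, 1200, 3)
```

View pics/w11h.png

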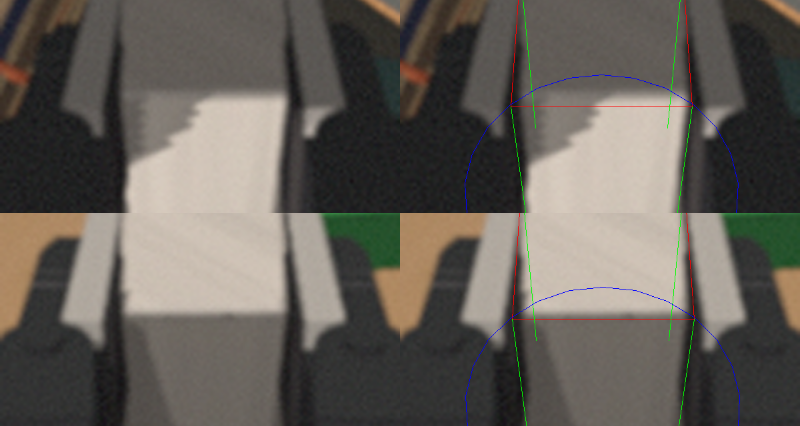

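Run:
```python
import cv2,numpy as np
for f in('w9','w11'):
    a=cv2.imread(f'pics/{f}.png'); cv2.imwrite(f'pics/{f}z.png',cv2.resize(a[220:335,190:310],None,fx=5,fy=5,interpolation=cv2.INTER_CUBIC))
a=cv2.imread('pics/top11.png'); cv2.imwrite('pics/top11z.png',cv2.resize(a[160:235,100:190],None,fx=8,fy=8,interpolation=cv2.INTER_CUBIC))
```

```text
(no output)
```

View pics/w11z.png

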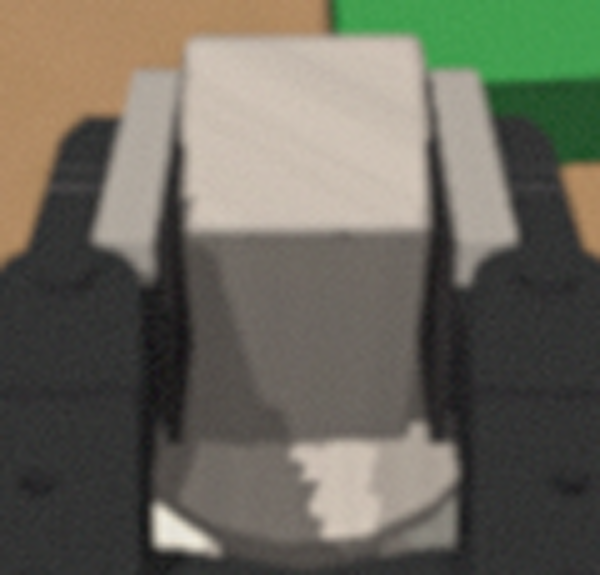

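View pics/w9z.png

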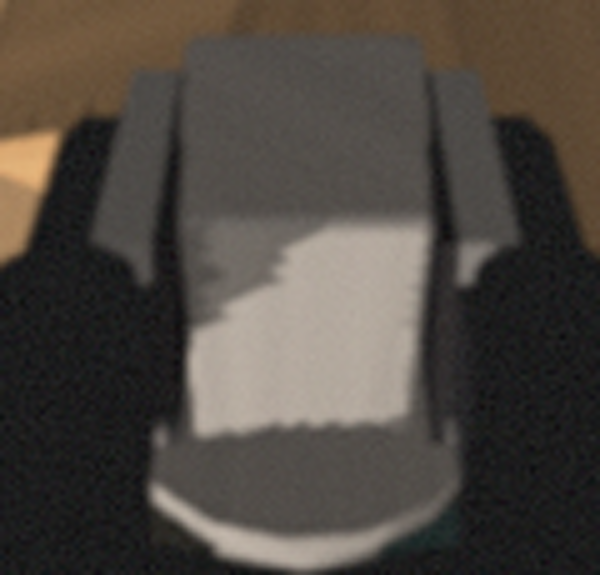

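View pics/top11z.png

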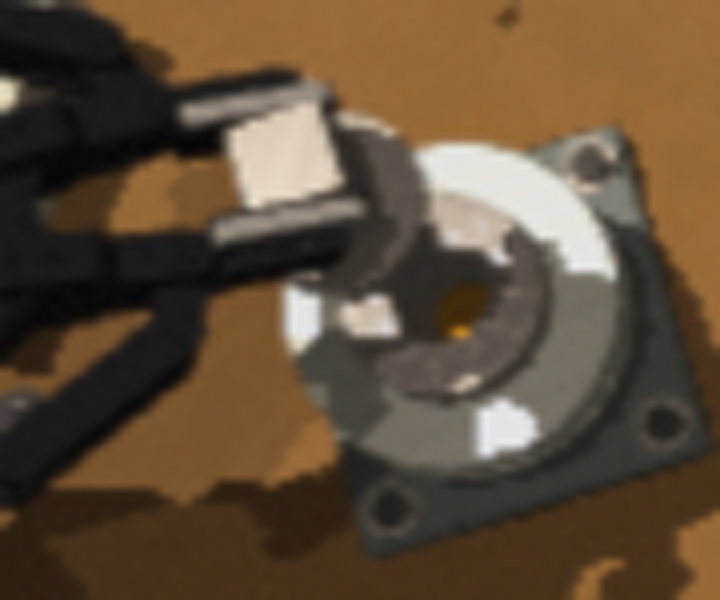

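Run:
```python
from path import *
import fit
pts={'w9':[(187,38),(420,38),(185,215),(430,217),(190,437),(410,425),(300,538)],'w11':[(187,38),(420,38),(186,232),(428,232),(187,440),(410,437),(302,553)]}
M=np.array([[.012,-.012,.096],[-.012,-.012,.096],[.012,.012,.096],[-.012,.012,.096],[.012,.012,.052],[-.012,.012,.052],[0,.024,.052]])
def pose(v): # tool frame: rotate about tool y by phi from nominal
    c,s=np.cos(v[3]),np.sin(v[3]); a=np.array([s,0,-c]); k=np.array([0,-1.,0]); return R.from_matrix(np.c_[k,np.cross(a,k),a]),np.array(v[:3])
for f,u in pts.items():
    o,s=pickle.load(open(f+'.pkl','rb')); uv=np.array([(190+x/5-.5,220+y/5-.5) for x,y in u]); RR=Rq(o['orientation'])
    def res(v):
        Rr,t=pose(v); return (fit.vproj(s,o,RR.apply(Rr.apply(M)+t)+o['ee_pos'])-uv).ravel()
    r=least_squares(res,[-.0743,0,.0045,np.radians(65)]); print(f,r.x[:3].round(4),np.degrees(r.x[3]),np.abs(r.fun).reshape(-1,2).round(1).tolist())
    Rr,t=pose(r.x); print(' tool-frame head pt',(Rr.apply([0,0,.077])+t).round(4))
print('assumed',shp,np.degrees(np.arctan2(shR.apply([0,0,1])[0],-shR.apply([0,0,1])[2])), shR.apply([0,0,.077])+shp)
```

```text
w9 [-0.0797 -0.0007  0.0093] 67.96812848125195 [[0.5, 0.6], [0.6, 0.6], [1.8, 0.5], [0.1, 0.1], [2.3, 0.0], [0.8, 2.4], [0.7, 1.9]]
 tool-frame head pt [-0.0083 -0.0007 -0.0196]
w11 [-0.078  -0.0009  0.0078] 66.54209936575614 [[0.2, 0.2], [0.1, 0.2], [2.8, 0.1], [1.2, 0.1], [2.4, 0.9], [0.5, 1.6], [0.3, 2.7]]
 tool-frame head pt [-0.0073 -0.0009 -0.0229]
assumed [-0.0743151  -0.00096884  0.00451944] 65.19735329962181 [-0.00441787 -0.00080839 -0.02778153]
```

```bash
cat > refit.py <<'E'
from path import *
import fit
M=np.array([[.012,-.012,.096],[-.012,-.012,.096],[.012,.012,.096],[-.012,.012,.096],[.012,.012,.052],[-.012,.012,.052],[0,.024,.052]])
def pose(v):
    c,s=np.cos(v[3]),np.sin(v[3]); a=np.array([s,0,-c]); k=np.array([0,-1.,0]); return R.from_matrix(np.c_[k,np.cross(a,k),a]),np.array(v[:3])
o,s=pickle.load(open('w11.pkl','rb')); st=pickle.load(open('top11.pkl','rb')); ss=pickle.load(open('scene11.pkl','rb'))
uv=np.array([(190+x/5-.5,220+y/5-.5) for x,y in [(187,38),(420,38),(186,232),(428,232),(187,440),(410,437),(302,553)]])
RR=Rq(o['orientation'])
T0=RR*shR; n0=o['ee_pos']+RR.apply(shp); u0,v0=proj(ss,n0+[0,0,.04]); u0,v0=int(u0)-25,int(v0)-25
ht=np.array([(100+x/8-.5,160+y/8-.5) for x,y in [(228,130),(310,100),(345,185),(250,210)]])
def ext(s,pts): q=fit.vproj(s,None,pts); return q
def res(v,full=False):
    Rr,t=pose(v[:4]); W=lambda X:RR.apply(Rr.apply(X)+t)+o['ee_pos']
    rw=(fit.vproj(s,o,W(M))-uv).ravel()/2
    q=fit.vproj(st,None,W(M[:4])); # order corners to measured by nearest
    rt=[]
    for m in ht: rt+=list((q[np.argmin(((q-m)**2).sum(1))]-m))
    rt=np.array(rt)/.5
    sh=fit.vproj(ss,None,W(fit.circ(.013,.02))); fl=fit.vproj(ss,None,W(np.r_[fit.circ(.024,.046),fit.circ(.024,.052)])); no=fit.vproj(ss,None,W(np.r_[fit.circ(.010,0),fit.circ(.013,.006)]))
    pt=fit.vproj(ss,None,W(np.array([[.034,0,.049]])))
    X=lambda x:u0+x/8-.5; Y=lambda y:v0+y/8-.5
    rs=np.array([sh[:,0].min()-X(172),sh[:,0].max()-X(232),no[:,1].max()-Y(301),fl[:,0].min()-X(152),pt[0,0]-X(284),pt[0,1]-Y(190)])/.5
    if full: print('wrist',(rw*2).round(1),'top',(rt*.5).round(1),'scene',(rs*.5).round(1))
    return np.r_[rw,rt,rs]
v0_=np.r_[shp,np.radians(65.2)]
print('assumed');res(v0_,True)
r=least_squares(res,v0_); v=r.x; print(v[:3],np.degrees(v[3])); res(v,True)
Rr,t=pose(v); T=RR*Rr; print('nose',T.as_matrix()[:,2].round(3),RR.apply(t)+o['ee_pos'],'was',n0)
np.savez('grasp2.npz',R=Rr.as_matrix(),p=t)
E
python3 refit.py
```

```text
assumed
wrist [-1.4 -0.8  0.9 -0.8 -4.1  1.3  2.1  1.4  1.6  1.9  0.   2.5  0.1 -1. ] top [-2.1 -0.6 -0.3 -0.7 -1.5  0.1 -1.7  0.8] scene [ 0.3  0.3  0.3 -0.2  0.2  0.1]
[-0.07592275 -0.00071481  0.00496696] 66.48918889153238
wrist [-0.4 -1.1  1.  -1.1 -3.1 -0.5  2.3 -0.5  2.3  1.5  0.3  2.1  0.6 -1.8] top [-0.9 -0.6  1.  -0.7 -0.2  0.1 -0.5  0.8] scene [ 0.2  0.2  0.8 -0.3  0.1  0.6]
nose [ 0.008 -0.016  1.   ] [0.5616431  0.22288681 0.13341541] was [0.56196341 0.22270476 0.13506271]
```

Call:
send_rows(increments=[[-0.2, 0.1, -1, -0.5, -0.3, 0, -1], [0, 0, -2, -0.4, -0.2, 0, -1], [0, 0, -1.8, 0, 0, 0, -1], [0, 0, 0, 0, 0, 0, -1]], grip_force=110)

```text
t: 15.58
ee_pos: [0.5665, 0.1967, 0.1553]
orientation: [0.332, 0.664, -0.509, 0.436]
wrist_force: [1.1, 0.2, -3.4]
gripper_width: 0.259
```

```bash
sed -i "s/grasp.npz/grasp2.npz/" path.py
python3 - <<'E'
from path import *
o,s=wsnap('w12'); print(o['t'],o['ee_pos'],o['wrist_force'],o['joint_positions'].round(3))
for n in('top','scene'):
    s=eyes.snapshot(n); save(s,n+'12'); pickle.dump(s,open(n+'12.pkl','wb'))
E
python3 ov.py 12 w12.pkl; python3 -c "
import cv2;a=cv2.imread('pics/ov12.png');cv2.imwrite('pics/ov12.png',cv2.resize(a,(600,600)))"
```

```text
15.575 [0.56647673 0.19671124 0.15527005] [ 1.06261688  0.22974236 -3.39641501] [ 0.721  0.286  1.656 -1.009  1.802 -2.603]
nose [0.56063336 0.22187152 0.08370008] axis [-0.00297698 -0.00196008  0.99999365] key az 15.198657489227406
```

View pics/ov12.png

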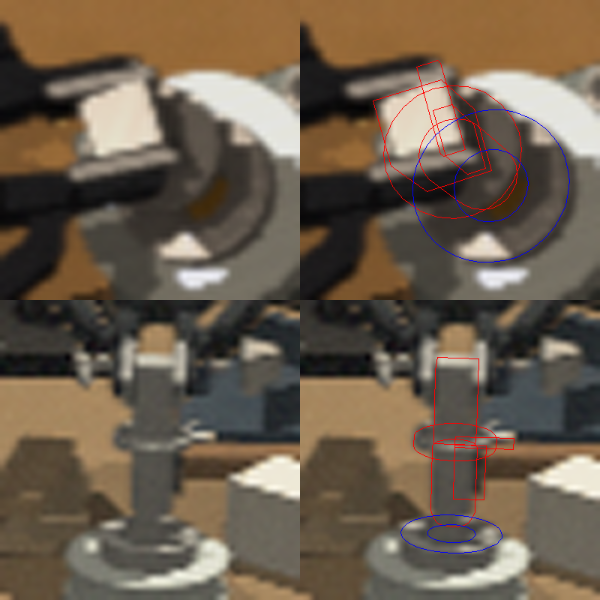

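Call:
send_rows(increments=[[0, 0, -0.8, 0, 0, 0, -1], [0, 0, -0.8, 0, 0, 0, -1], [0, 0, -0.6, 0, 0, 0, -1], [0, 0, 0, 0, 0, 0, -1]])

```text
t: 16.23
ee_pos: [0.5666, 0.1973, 0.1348]
orientation: [0.33, 0.664, -0.509, 0.436]
wrist_force: [-2.6, 0.7, -3.9]
gripper_width: 0.256
```

```bash
cat > st.py <<'E'
from path import *
o=readout.get_obs(); RR=Rq(o['orientation']); T=RR*shR
print(o['t'],'ee',o['ee_pos'].round(4),'F',o['wrist_force'].round(1),'M',o['torque'].round(2),'w',round(o['gripper_width'],3),'nose',(o['ee_pos']+RR.apply(shp)).round(4),'axis',T.apply([0,0,1]).round(3),'key',np.degrees(np.arctan2(*T.apply([1,0,0])[:2][::-1])).round(2),o['joint_positions'].round(3))
E
python3 st.py
```

```text
16.225 ee [0.5666 0.1973 0.1348] F [-2.6  0.7 -3.9] M [ 1.22  0.68 -0.28] w 0.256 nose [0.5609 0.2226 0.0633] axis [-0.005 -0.004  1.   ] key 15.24 [ 0.721  0.309  1.665 -1.002  1.784 -2.574]
```

Call:
send_rows(increments=[[0, 0, -0.4, 0, 0, 0, -1], [0, 0, -0.3, 0, 0, 0, -1], [0, 0, 0, 0, 0, 0, -1]])

```text
t: 16.6
ee_pos: [0.5667, 0.1974, 0.1284]
orientation: [0.33, 0.664, -0.51, 0.436]
wrist_force: [-3.3, 2.0, -3.4]
gripper_width: 0.261
```

```bash
python3 st.py
```

```text
16.6 ee [0.5667 0.1974 0.1284] F [-3.3  2.  -3.4] M [ 1.25  0.71 -0.37] w 0.261 nose [0.561  0.2227 0.0568] axis [-0.005 -0.004  1.   ] key 15.23 [ 0.721  0.316  1.668 -1.     1.778 -2.564]
```

Call:
send_rows(increments=[[0, 0, -0.4, 0, 0, 0, -1], [0, 0, -0.4, 0, 0, 0, -1], [0, 0, 0, 0, 0, 0, -1]])

```text
t: 16.98
ee_pos: [0.5667, 0.1975, 0.1204]
orientation: [0.33, 0.664, -0.51, 0.436]
wrist_force: [-2.9, 2.8, -3.0]
gripper_width: 0.256
```

```bash
python3 st.py
```

```text
16.975 ee [0.5667 0.1975 0.1204] F [-2.9  2.8 -3. ] M [ 1.26  0.73 -0.46] w 0.256 nose [0.561  0.2228 0.0489] axis [-0.005 -0.004  1.   ] key 15.23 [ 0.721  0.325  1.671 -0.998  1.771 -2.553]
```

Call:
send_rows(increments=[[0, 0, -0.5, 0, 0, 0, -1], [0, 0, -0.5, 0, 0, 0, -1], [0, 0, -0.4, 0, 0, 0, -1], [0, 0, 0, 0, 0, 0, -1]], grip_force=120)

```text
t: 17.48
ee_pos: [0.5668, 0.1976, 0.1072]
orientation: [0.33, 0.664, -0.51, 0.437]
wrist_force: [-6.9, 5.2, 3.5]
gripper_width: 0.255
```

```bash
python3 st.py
```

```text
17.475 ee [0.5668 0.1976 0.1072] F [-6.9  5.2  3.5] M [ 0.4   0.78 -0.77] w 0.255 nose [0.5612 0.2229 0.0357] axis [-0.006 -0.004  1.   ] key 15.23 [ 0.722  0.342  1.675 -0.995  1.761 -2.535]
```

Call:
send_rows(increments=[[-0.1, 0.1, -0.3, 0, 0, 0, -1], [0, 0, -0.3, 0, 0, 0, -1], [0, 0, -0.2, 0, 0, 0, -1], [0, 0, 0, 0, 0, 0, -1]])

```text
t: 17.98
ee_pos: [0.5665, 0.1983, 0.1008]
orientation: [0.33, 0.663, -0.51, 0.438]
wrist_force: [-2.8, -0.6, 14.8]
gripper_width: 0.258
```

```bash
python3 st.py
```

```text
17.975 ee [0.5665 0.1983 0.1008] F [-2.8 -0.6 14.8] M [-1.9  -0.01 -0.46] w 0.258 nose [0.5611 0.2235 0.0292] axis [-0.009 -0.002  1.   ] key 15.19 [ 0.723  0.351  1.677 -0.995  1.757 -2.523]
```

Call:
send_rows(increments=[[0, 0, -0.2, 0, 0, 0, -1], [0, 0, -0.1, 0, 0, 0, -1], [0, 0, 0, 0, 0, 0, -1], [0, 0, 0, 0, 0, 0, -1]])

```text
t: 18.48
ee_pos: [0.5666, 0.1983, 0.1007]
orientation: [0.33, 0.662, -0.511, 0.439]
wrist_force: [-10.0, -0.6, 36.6]
gripper_width: 0.257
```

```bash
python3 st.py;  python3 - <<'E'
from path import *
o,s=wsnap('w13')
for n in('top','scene'):
    s=eyes.snapshot(n); save(s,n+'13'); pickle.dump(s,open(n+'13.pkl','wb'))
im=cv2.cvtColor(pickle.load(open('scene13.pkl','rb'))['image'],cv2.COLOR_RGB2BGR)
cv2.imwrite('pics/s13.png',cv2.resize(im[140:205,245:325],None,fx=9,fy=9,interpolation=cv2.INTER_CUBIC))
E
python3 ov.py 13 w13.pkl; python3 -c "
import cv2;a=cv2.imread('pics/ov13.png');cv2.imwrite('pics/ov13.png',cv2.resize(a,(600,600)))"
```

```text
18.475 ee [0.5666 0.1983 0.1007] F [-10.   -0.6  36.6] M [-4.98  0.13 -1.53] w 0.257 nose [0.5614 0.2234 0.029 ] axis [-0.012 -0.001  1.   ] key 15.11 [ 0.723  0.352  1.676 -0.996  1.758 -2.52 ]
nose [0.56141458 0.22340966 0.02900566] axis [-1.19029699e-02 -7.37576832e-04  9.99928885e-01] key az 15.112919295260404
```

View pics/s13.png

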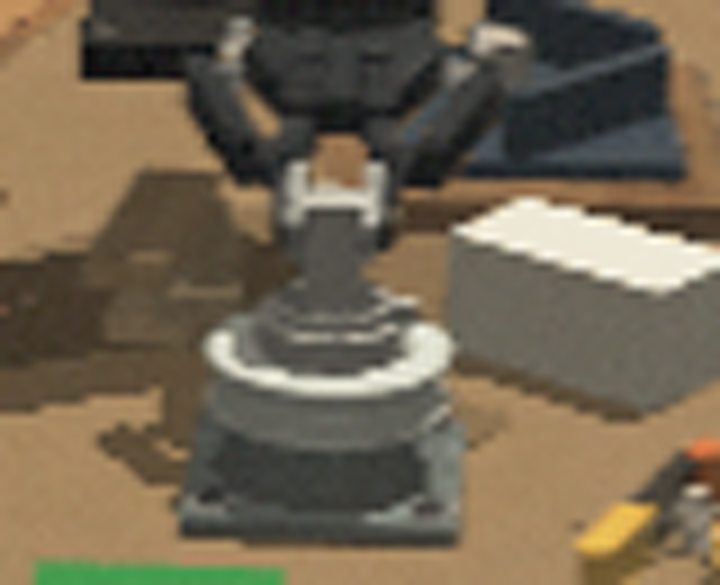

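View pics/ov13.png

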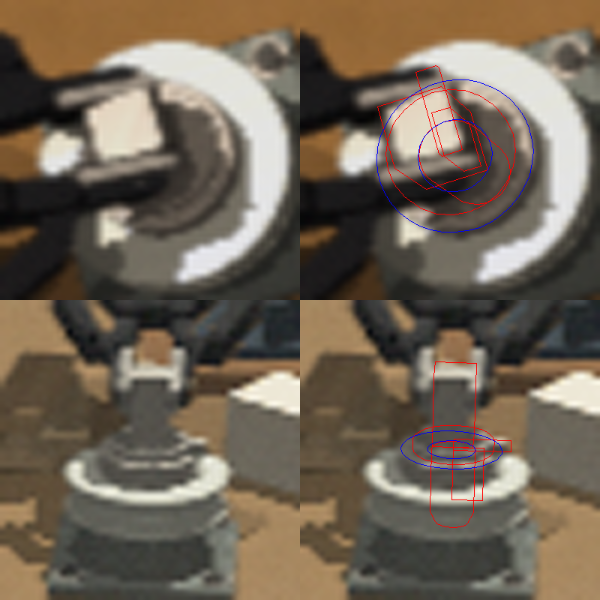

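View pics/w13.png

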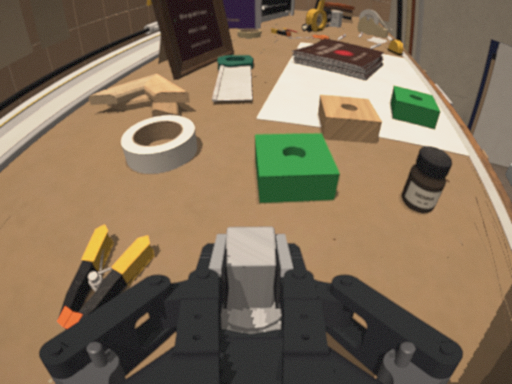

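Call:
send_rows(increments=[[0, 0, 0.1, 0, 0.5, 0, -1], [0, 0, 0, 0, 0, 0, -1], [0, 0, 0, 0, 0, 0, -1]])

```text
t: 19.0
ee_pos: [0.5668, 0.1984, 0.1006]
orientation: [0.332, 0.664, -0.509, 0.436]
wrist_force: [-5.2, 0.3, 26.1]
gripper_width: 0.26
```

```bash
python3 st.py
```

```text
19.0 ee [0.5668 0.1984 0.1006] F [-5.2  0.3 26.1] M [-3.68 -0.29 -0.79] w 0.26 nose [0.561  0.2236 0.029 ] axis [-0.003 -0.002  1.   ] key 15.17 [ 0.722  0.353  1.674 -0.993  1.758 -2.53 ]
```

Call:
send_rows(increments=[[0, 0, 0, 0, 0, 0, -1], [0, 0, 0, 0, 0, 0, -1], [0, 0, 0, 0, 0, 0, -1], [0, 0, 0, 0, 0, 0, -1]])

```text
t: 19.5
ee_pos: [0.5668, 0.1984, 0.1006]
orientation: [0.332, 0.664, -0.509, 0.436]
wrist_force: [-5.2, -0.8, 27.3]
gripper_width: 0.255
```

```bash
python3 st.py
python3 - <<'E'
from h import *
s=eyes.snapshot('top'); save(s,'topF')
a=cv2.imread('pics/top0.png').astype(int);b=cv2.imread('pics/topF.png').astype(int)
for n,(x,y,w,h) in dict(jar=(241,252,18,19),roll=(228,97,44,42),clamp=(140,128,48,30)).items(): print(n,np.abs(a[y:y+h,x:x+w]-b[y:y+h,x:x+w]).mean().round(1))
job_done()
E
```

```text
19.5 ee [0.5668 0.1984 0.1006] F [-5.2 -0.8 27.3] M [-3.66 -0.28 -0.78] w 0.255 nose [0.5609 0.2235 0.029 ] axis [-0.003 -0.002  1.   ] key 15.17 [ 0.722  0.353  1.674 -0.993  1.758 -2.53 ]
jar 5.5
roll 12.8
clamp 8.9
the job is handed in; nothing more can be done
```

The shaft is in the hub with its key in the keyway, pushed down until it stopped. The arm still grips its square head and holds it down. I handed the job in at about 19.6 s.

**First grasp failed:** The shaft slipped out during the first lift and came to rest tilted across the stand. The wrist images showed the fingertips about 19 mm behind the reported TCP, not 19 mm ahead of it, so I had only pinched the top of the head. I worked out the shaft's pose from three camera views and regripped it by the head with the tool tilted. I then turned it upright and went straight to the hub.

**Last checks:**
- **Depth:** The computed nose height is 29 mm, which is the fully-home value. Pushing further raised the force to about 37 N with almost no movement, so I eased off.
- **Hold:** The push is now a steady 27 N or so, against the ejector's 10 N.
- **Key and tilt:** The key went in at about 15° with no resistance. The shaft's estimated tilt is under 0.3°.
- **Grip:** The commanded grip is 120 N and the jaw opening is steady.

**Disagreements and limits:**
- **Grip pose:** The close wrist view put the shaft up to about 5 mm off from where the other cameras put it in the grip. I used a combined estimate, so the seating rests mainly on the force stop and the computed height.
- **Side load:** A side force of about 5 N remains.
- **Bystanders:** The jar, tape roll and clamp look unmoved in the images. The before-and-after differences in the top view (5.5, 12.8 and 8.9 grey levels) were not zero, and I think they come from the arm's changed shadow.

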